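Load and couple the colour shaker

TASK

Get the little reciprocating shaker ready to mix the cocoa-butter colours. With its cradle still latched in the loading position, stand every colour pot on the bench upright in a pocket of the blue rack, one to a pocket, any order; then push the red-handled release rod down through the slot in the catch housing until the cradle springs off its hidden catch, slide the cradle fully home against its stop so its eye lies between the two ears of the drive fork, and drop the black-knobbed coupling pin down through both ears and the eye until its flange sits on the upper ear. Leave the release rod standing back in its hole in the wooden block, and do not disturb the chocolate egg with the yellow bow.

Things in the scene. Friction and masses are not known exactly. Their poses are not given: they have to be found in the camera images.
- pot_red: small cocoa-butter colour pot, red label band, black screw lid; diameter 44 mm at the lid (42 mm below it), 62 mm high, about 0.10 kg, bottom-heavy, stands upright on the bench (a knock may shift it). Origin: centre of its underside, z up. Grasp it round the lid from above, 44 mm wide. Sometimes absent.
- pot_gold: small cocoa-butter colour pot, gold label band, black screw lid; diameter 44 mm at the lid (42 mm below it), 62 mm high, about 0.10 kg, bottom-heavy, stands upright on the bench (a knock may shift it). Origin: centre of its underside, z up. Grasp it round the lid from above, 44 mm wide. Sometimes absent.
- pot_white: small cocoa-butter colour pot, white label band, black screw lid; diameter 44 mm at the lid (42 mm below it), 62 mm high, about 0.10 kg, bottom-heavy, stands upright on the bench (a knock may shift it). Origin: centre of its underside, z up. Grasp it round the lid from above, 44 mm wide. Sometimes absent.
- pot_white_b: small cocoa-butter colour pot, the second one with a white label band, black screw lid; diameter 44 mm at the lid (42 mm below it), 62 mm high, about 0.10 kg, bottom-heavy, stands upright on the bench (a knock may shift it). Origin: centre of its underside, z up. Grasp it round the lid from above, 44 mm wide. Sometimes absent.
- shaker: the shaker, fixed to the bench, 136 x 564 mm bed with two steel guide rails. Origin: on the bench under the bed (the bed reaches 0.317 m to +y and 0.247 m to -y of it); z up; its y axis runs along the rails. Drive housing (95 mm high) at the -y end, its face 49 mm from the fork hole; catch housing (66 mm high) at the +y end. It stands anywhere within a few cm and is turned a little.
- cradle (a joint): how far the pot cradle has slid from its loading position towards the drive (shaker -y), m: 0 = latched on the catch (+y end), about 0.015 after the catch lets go and the spring kicker has pushed it off, 0.060 = fully home on its stop, eye in line with the fork holes. While it is latched it cannot be slid; released, it slides with about 1.5 N of friction and stays where left.
- cradle_mid (a point): middle of the blue rack on the cradle, at the height of the pocket floors; axes as the shaker's (moves with the cradle). The floor of every pocket is 59 mm above the bench. Rack 66 x 222 mm, four pockets in a row along shaker y, its top 30 mm above the pocket floor.
- pocket_0 (a point): centre of the floor of the pocket nearest the drive (shaker -y). Each pocket is a round bore of 48 mm diameter, 30 mm deep, open at the top; pitch 54 mm along shaker y.
- pocket_1 (a point): centre of the floor of the next pocket (as pocket_0)
- pocket_2 (a point): centre of the floor of the third pocket (as pocket_0)
- pocket_3 (a point): centre of the floor of the pocket nearest the handle (as pocket_0)
- cradle_handle (a point): middle of the cradle's black bar handle: round bar 14 mm thick, 88 mm long along shaker x, its axis 90 mm above the bench, on two posts 72 mm apart, 34 mm clear above the steel slab (slab top 56 mm above the bench), 76 mm towards +y from the centre of pocket_3. Pinch it from above, fingers closing along shaker y.
- cradle_eye (a point): the cradle's eye: centre, on the top face, of the 15 mm hole in the 10 mm thick steel tongue that sticks out of the cradle towards the drive; moves with the cradle, its top face 56 mm above the bench
- fork_hole (a point): the drive fork: centre, on the top face of the upper ear, of the vertical 15 mm hole through both its level ears (each 8 mm thick, 16 mm gap between them, upper face 67 mm above the bench). The cradle's tongue enters the gap as the cradle comes home.
- catch_slot (a point): centre of the mouth of the narrow slot in the top cover of the catch housing (66 mm above the bench), 24 mm along shaker x by 13 mm along shaker y, between two red lines. The catch's tab lies hidden 28 mm below the mouth; pressed 6 to 10 mm farther (2 to 5 N, springs back) it frees the cradle, which a spring then kicks about 15 mm towards the drive.
- tool_block: wooden block, 56 x 116 x 56 mm, fixed to the bench, holding the rod and the pin upright in two bores; origin: centre of its underside, z up
- rod_bore (a point): centre of the mouth of the rod's bore in the top of the wooden block (56 mm above the bench): 12 mm diameter, 50 mm deep
- release_rod: release rod, upright: steel shank 9 mm thick reaching 46 mm below the origin (tip tapered over the last 6 mm), flange 22 mm wide and 4 mm thick, red handle 18 mm thick from 4 to 66 mm above the origin. Origin: on its axis at the underside of the flange, z up. Stands in the block with its flange on the block's top, so origin at the bore's mouth. 0.07 kg.
- pin: coupling pin, upright: steel shank 12 mm thick reaching 46 mm below the origin (tip tapered to 5 mm over the last 11 mm), flange 24 mm wide and 3 mm thick, black knob 20 mm thick from 3 to 36 mm above the origin. Origin: on its axis at the underside of the flange, z up. Stands in the block's other bore with the flange on the block's top. 0.08 kg.
- bow_egg: bystander: chocolate half egg in dark foil with a yellow bow, 132 x 162 x 118 mm, on the bench to the right; leave it alone. Origin: centre of its underside.
Not all that is in view belongs to the job. What is shaped like the pot_white_b but green is not meant.

How it is judged:
By the outcome, as a careful person would: the job done as asked, in the order asked, and still so for the second after the job is handed in, with the robot touching nothing.
Of pot_red, pot_gold, pot_white, pot_white_b only 3 to 4 are there at a start; the rules pass over those that are not, and their reading is None.
At some moment in a run one of pot_red, pot_gold, pot_white, pot_white_b may be knocked a few centimetres aside while the robot is not near it.
It also fails if it takes over 192 s, if anything falls off the work surface, if the arm or the gripper's body presses on something with over 40 N, if the wrist force passes 120 N, or if a joint passes its speed limit or range.

ROBOT

A 6-joint arm with a two-finger parallel gripper is mounted at the origin on the work surface; the furniture and walls round the work are solid. World frame = base frame: x ahead of the robot, y to its left, z up, the work surface at z = 0. Lengths are in m, angles in rad, forces in N, time in s.
With the tool pointing down it reaches from about 0.375 to 0.9 m from the base axis. Payload 3.1 kg.
Tool frame: the origin (TCP) lies between the finger pads; the fingertips stand 22 mm ahead of it and the grasp point (between the pads) lies 3 mm ahead of it; z points along the fingers, y is the line along which they close (so a half turn about z gives the same grasp; the last joint's range is limited). The gripper opens to 87 mm and grips with 3 to 60 N. Pads are 19 mm wide; open, the fingers measure 117 mm over their backs; the gripper's body (75 mm by 190 mm) begins 51 mm behind the grasp point.
Start: joints at [1.143, 0.527, 1.433, -0, 1.181, -0.178], TCP at [0.154, 0.606, 0.245] pointing down, gripper open.
Joint ranges: [-3.08, 3.08], [-0.75, 2.2], [0.22, 2.44], [-1.43, 4.57], [0, 2.65], [-2.85, 2.85]. Speed limits (rad/s): [2.79, 2.79, 3.14, 3.14, 3.14, 3.14].

INTERFACE

Orientations are given as a unit quaternion [x, y, z, w].
In Python, from rig import robot gives the robot as it stands.
- The arm moves only by the tool move_arm, never from a script. Its argument "series" is text: rows parted by semicolons, each of 6 numbers parted by spaces: the shift along the tool's x, y, z in mm, then the turn, a rotation vector about the tool's x, y, z in degrees. In form: dx dy dz ax ay az; .... A call has 1 to 8 rows; each row is the pose to reach, as a shift and turn from the pose commanded when the call began, along the tool's axes at that moment; what a row does not reach only later rows make up. A row lasts 1/12 s, in which the tool goes at most 41.7 mm and 7.16 degrees, less where a joint would pass 70% of its speed; a pose out of reach is approached as far as the arm can. A call with a gripper value outside its range is refused whole. "jaw" is the opening, from 0 (shut) to 1 (fully open), set as the call begins (left out, the last holds). The fingers move at their own pace and stop on an object; "newtons" is the grip in N (left out, the last holds). Time passes only in rows, so rows that repeat a pose let the fingers close. It gives the time, the measured TCP pose, the force, the opening and the grip force at its end, in the units of the state.
- robot.get_obs(): the state, without advancing time (a new reading comes with each control period).
- robot.camera(name): name is "side" or "top" or "wrist"; returns a dict with "img" (420x560x3 uint8, red, green, blue), "mtx" (3x3 intrinsics, pixels), "distortion" ([k1, k2, p1, p2, k3] as OpenCV has them; the pictures are not rectified), "world_to_cam" (4x4, takes a point from world to camera coordinates). Camera axes: x right, y down, z forward; pixel columns grow to the right and rows downward; lengths in m; the calibration is good to about 2 mm. A picture is of the moment at which its call begins. There is no depth.
- robot.hand_in(): hands the job in; it is judged then, once.
Trained networks look in a picture, given as the dict that the camera call returned (one of the last four; its "shot" number tells which), for a name from the list of things; names that differ only in an ending like _2 or _b are one class to them, and where a whole thing is asked for, a point or a joint stands for the part that bears it (a point fixed in the world has none). Each returns a list of dicts, best first, with "p" (0 to 1); they miss things now and then, are a little off and sometimes report something else, mostly with a low value. They report only what shows in the picture. A call takes as long as a camera call. They do not tell look-alikes from the thing itself.
- robot.search_frame(picture, thing): "xyz" ([x, y, z] in m, in world coordinates, good to about 4 mm: the middle of the surface that is visible of it).
- robot.tip_of(picture, thing): "xyz" ([x, y, z] in m, in world coordinates, good to about 4 mm: a listed point, or the origin of a listed thing).
The state is a dict: "time": time; "q": joint angles; "joint_velocities": joint speeds; "joint_torque": joint torques, N m; "position": TCP position; "tool_rot": TCP orientation; "ft_force": force on the tool from outside, world axes, zero at the start; "moment": the same for the moment, N m; "grip_width": finger opening in m; "grip_force": force on a finger pad.
Only numpy, scipy, OpenCV 4.12 (cv2) and the standard library are available. Lean on these libraries where they do the work, as an engineer would, in place of code of your own. Each camera call takes 0.05 s, during which the arm holds its last target. There are 200 camera calls.

## Working session

There is one attempt and no reset: what is moved stays moved. The work goes in short steps, Python scripts to look and compute and a tool call to move; the robot and the scene stay as the last step left them, time stands still between calls to the robot, and variables do not carry over. Pictures are saved under pics/ and viewed, at most 14 in all, crops included, and the job is handed in when it is done.

Besides the shell and the picture viewer there is one more tool, called after ">>>" in YAML: its name, and indented under it one key for each argument. move_arm: Moves the arm, as the interface text tells. Its arguments: {"type":"object","properties":{"series":{"type":"string"},"jaw":{"type":"number"},"newtons":{"type":"number"}},"required":["series"]}

```bash
mkdir -p pics; ls; cat > h.py <<'E'
import numpy as np, cv2
from rig import robot
from scipy.spatial.transform import Rotation as R
def shot(n,save=None):
    p=robot.camera(n)
    if save: cv2.imwrite('pics/'+save,cv2.cvtColor(p['img'],cv2.COLOR_RGB2BGR))
    return p
def pix(p,X):
    W=p['world_to_cam'];r,_=cv2.Rodrigues(W[:3,:3]);return cv2.projectPoints(np.array(X,float).reshape(-1,1,3),r,W[:3,3],p['mtx'],np.array(p['distortion'],float))[0].reshape(-1,2)
def ray(p,uv,z):
    u=cv2.undistortPoints(np.array(uv,float).reshape(-1,1,2),p['mtx'],np.array(p['distortion'],float)).reshape(-1,2)
    W=np.array(p['world_to_cam']);C=-W[:3,:3].T@W[:3,3];d=np.c_[u,np.ones(len(u))]@W[:3,:3]
    return C+d*((z-C[2])/d[:,2])[:,None]
def go(X,yaw=None):
    "print tool-frame shift (mm) to TCP target X, and turn"
    o=robot.get_obs();T=R.from_quat(o['tool_rot']);print('pos',np.round(o['position'],4),'R',np.round(T.as_matrix(),3).tolist())
    d=T.inv().apply(np.array(X)-o['position'])*1000;print('shift',np.round(d,1));return d
E
python3 - <<'E'
from h import *
o=robot.get_obs();print({k:np.round(v,3).tolist() for k,v in o.items()})
for n in ['top','side']:
    p=shot(n,n+'1.png')
    for t in ['pot_red','pot_gold','pot_white','cradle_mid','pocket_0','pocket_3','cradle_handle','cradle_eye','fork_hole','catch_slot','rod_bore','release_rod','pin','tool_block','bow_egg','shaker']:
        print(n,t,[(np.round(d['xyz'],3).tolist(),round(d['p'],2)) for d in robot.tip_of(p,t)][:4])
E
```

```text
pics
{'time': 0.0, 'q': [1.142, 0.528, 1.434, -0.0, 1.181, -0.178], 'joint_velocities': [-0.0, 0.0, 0.0, -0.001, 0.001, -0.0], 'joint_torque': [-0.0, -44.004, -17.659, 0.063, 0.058, -0.0], 'position': [0.154, 0.605, 0.244], 'tool_rot': [0.125, 0.992, -0.001, -0.0], 'ft_force': [1.12, -0.261, -0.418], 'moment': [-0.036, 0.013, -0.009], 'grip_force': 0.0, 'grip_width': 0.087}
top pot_red [([0.435, 0.076, -0.0], 0.54)]
top pot_gold [([0.434, -0.04, -0.005], 0.78), ([0.435, 0.077, -0.002], 0.42), ([0.585, 0.06, 0.06], 0.37)]
top pot_white [([0.398, 0.171, 0.0], 0.62), ([0.298, 0.257, 0.001], 0.58), ([0.396, 0.293, 0.001], 0.49)]
top cradle_mid [([0.579, 0.136, 0.062], 0.69), ([0.397, 0.294, -0.0], 0.66), ([0.576, 0.22, 0.06], 0.63)]
top pocket_0 [([0.584, 0.06, 0.059], 0.92), ([0.578, 0.17, 0.056], 0.79), ([0.586, 0.112, 0.061], 0.76), ([0.577, 0.219, 0.059], 0.76)]
top pocket_3 [([0.584, 0.06, 0.059], 0.92), ([0.578, 0.17, 0.056], 0.79), ([0.586, 0.112, 0.061], 0.76), ([0.577, 0.219, 0.059], 0.76)]
top cradle_handle [([0.574, 0.301, 0.087], 0.71), ([0.434, 0.076, -0.0], 0.62), ([0.58, 0
[... 1150 characters left out ...]
.062], 0.81), ([0.582, 0.221, 0.058], 0.57), ([0.578, 0.166, 0.062], 0.56)]
side cradle_handle [([0.574, 0.296, 0.09], 0.62)]
side cradle_eye [([0.588, 0.006, 0.057], 0.64), ([0.398, 0.296, -0.0], 0.21)]
side fork_hole [([0.596, -0.057, 0.064], 0.72), ([0.581, 0.144, 0.057], 0.72), ([0.392, -0.234, -0.003], 0.46)]
side catch_slot [([0.567, 0.349, 0.064], 0.6)]
side rod_bore [([0.391, -0.198, 0.063], 0.59)]
side release_rod [([0.392, -0.199, 0.054], 0.8)]
side pin [([0.394, -0.268, 0.057], 0.68)]
side tool_block [([0.395, -0.233, -0.002], 0.62), ([0.434, 0.078, -0.001], 0.36)]
side bow_egg [([0.397, -0.436, 0.0], 0.82), ([0.582, 0.165, 0.06], 0.39)]
side shaker [([0.589, 0.057, 0.003], 0.58)]
```

View pics/top1.png

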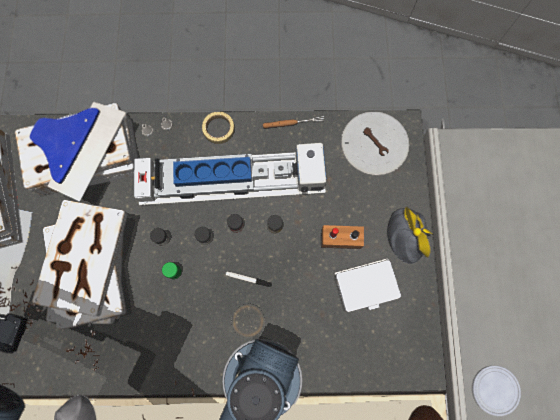

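View pics/side1.png

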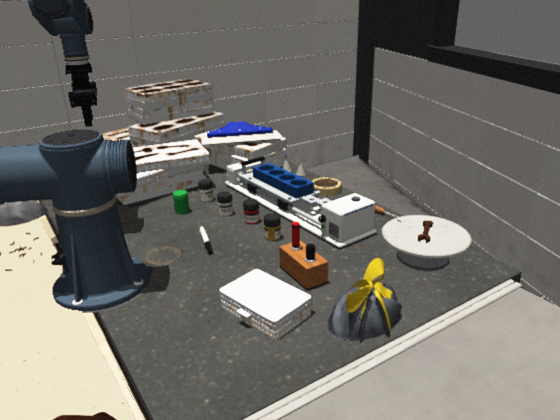

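>>> move_arm:
  series: "0 0 -40 0 0 0; 0 0 -80 0 0 7; 0 0 -120 0 0 14; 0 0 -160 0 0 21; -20 -20 -160 0 0 28; -50 -45 -160 0 0 35; -80 -70 -160 0 0 42; -110 -90 -160 0 0 49"

```text
time: 2.37
position: [0.2388, 0.4894, 0.405]
tool_rot: [0.527, 0.85, 0.0, 0.0]
ft_force: [-0.0, -0.8, 0.2]
grip_width: 0.0868
grip_force: 0.0
```

```bash
cat >> h.py <<'E'
def fitshaker(obs):
    "obs: list of (s_along_y, xyz)->x0,yaw with fork hole at s=0"
E
python3 - <<'E'
from h import *
from scipy.optimize import least_squares
# s coordinates rel. to pocket_0 unknown offsets: fork offset f, slot offset c, p_k=54k, handle=162+76
pts={0:[(.584,.060),(.590,.062)],.054:[(.586,.112),(.582,.113)],.108:[(.578,.170),(.578,.166)],.162:[(.577,.219),(.582,.221)],.238:[(.574,.301),(.574,.296)]}
f=[(.593,-.059),(.596,-.057)];e=[(.590,-.001),(.588,.006)];c=[(.571,.346),(.567,.349)]
def m(v,s): return np.array([v[0]-s*np.sin(v[2]),v[1]+s*np.cos(v[2])])
def res(v):
    r=[m(v,s)-q for s,l in pts.items() for q in l]+[m(v,v[3])-q for q in f]+[m(v,v[3]+.06)-q for q in e]+[m(v,v[4])-q for q in c]
    return np.ravel(r)
s=least_squares(res,[.585,.06,.06,-.12,.29]);print(s.x,np.sqrt(np.mean(s.fun**2)))
v=s.x
for k in [0,.054,.108,.162,.238,v[3],v[4]]: print(round(k,3),m(v,k).round(4))
go([0.41,.25,.40])
E
```

```text
[ 0.58677076  0.05977477  0.05806165 -0.11766623  0.2882716 ] 0.0021865296762069745
0 [0.5868 0.0598]
0.054 [0.5836 0.1137]
0.108 [0.5805 0.1676]
0.162 [0.5774 0.2215]
0.238 [0.573  0.2974]
-0.118 [ 0.5936 -0.0577]
0.288 [0.57   0.3476]
pos [0.2388 0.4894 0.405 ] R [[-0.445, 0.896, 0.0], [0.896, 0.445, -0.0], [-0.0, 0.0, -1.0]]
shift [-290.6   46.8    5. ]
```

>>> move_arm:
  series: "-40 7 1 0 0 5; -80 13 2 0 0 10; -120 20 3 0 0 15; -160 27 3 0 0 20; -200 34 4 0 0 23.1; -240 40 5 0 0 23.1; -275 45 5 0 0 23.1; -290 47 5 0 0 23.1"

```text
time: 3.03
position: [0.4133, 0.2498, 0.3996]
tool_rot: [0.686, 0.728, -0.0, 0.001]
ft_force: [-0.2, 0.2, 0.1]
grip_width: 0.087
grip_force: 0.0
```

```bash
python3 - <<'E'
from h import *
p=shot('wrist','w1.png')
W=np.array(p['world_to_cam']);print(-W[:3,:3].T@W[:3,3])
for t in ['pot_red','pot_gold','pot_white','pocket_0','cradle_handle','cradle_eye','catch_slot']:
        print(t,[(np.round(d['xyz'],4).tolist(),round(d['p'],2)) for d in robot.tip_of(p,t)][:4])
go([.396,.296,.2])
E
```

```text
[0.40998412 0.31403145 0.54015372]
pot_red []
pot_gold []
pot_white [([0.397, 0.1672, 0.0014], 0.88), ([0.3028, 0.2593, 0.0004], 0.87), ([0.4008, 0.2945, -0.001], 0.86)]
pocket_0 [([0.588, 0.0617, 0.0608], 0.69), ([0.5819, 0.2175, 0.0598], 0.63)]
cradle_handle [([0.5715, 0.2992, 0.0881], 0.95), ([0.5876, 0.0608, 0.0616], 0.67), ([0.5895, -0.001, 0.055], 0.32)]
cradle_eye [([0.5906, -0.0006, 0.058], 0.95)]
catch_slot [([0.5749, 0.347, 0.0651], 0.95)]
pos [0.4102 0.2542 0.3996] R [[-0.065, 0.998, -0.0], [0.998, 0.065, 0.0], [0.0, -0.0, -1.0]]
shift [ 42.6 -11.5 199.6]
```

View pics/w1.png

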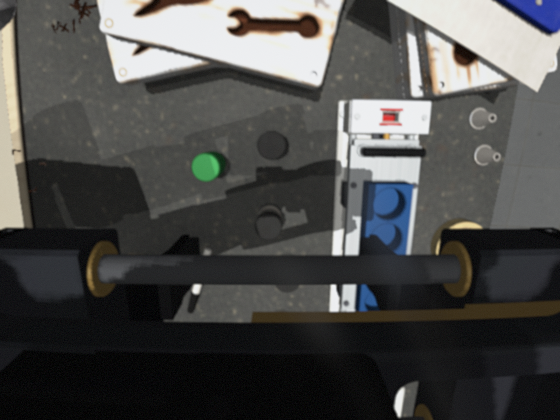

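```bash
cat >> h.py <<'E'
def circ(p,xy,z,rad,tol=.012,win=.035):
    "refine a circle of radius rad (m) at height z near xy: max radial gradient; returns xy"
    g=cv2.GaussianBlur(cv2.cvtColor(p['img'],cv2.COLOR_RGB2GRAY),(0,0),1).astype(np.float32)
    a=np.linspace(0,2*np.pi,90,endpoint=False);best=[]
    for dx in np.arange(-tol,tol+1e-6,.001):
        for dy in np.arange(-tol,tol+1e-6,.001):
            c=np.array([xy[0]+dx,xy[1]+dy])
            f=lambda r:cv2.remap(g,*[m.astype(np.float32).reshape(1,-1) for m in pix(p,np.c_[c[0]+r*np.cos(a),c[1]+r*np.sin(a),np.full(90,z)]).T],cv2.INTER_LINEAR)[0]
            d=f(rad+.0015)-f(rad-.0015);best.append((abs(np.clip(d,-15,15).sum()) ,*c))
    best.sort(reverse=True);b=np.array(best[:5]);return np.round(b[:,1:].mean(0),4),np.round(b[0,0]/90,1)
E
python3 - <<'E'
from h import *
p=shot('wrist');t=shot('top')
for n,xy in dict(wb=(.398,.2955),w=(.397,.168)).items(): print(n,circ(p,xy,.062,.022),circ(t,xy,.062,.022))
for n,xy in dict(r=(.434,.076),g=(.432,-.04)).items(): print(n,circ(t,xy,.062,.022))
for k in range(4):
    xy=(.5868-.0540*k*.058,.0598+.0539*k); print(k,circ(p,xy,.089,.024),circ(t,xy,.089,.024))
img=p['img'].astype(int);m=(img[...,0]>130)&(img[...,1]<80)&(img[...,2]<80)
ys,xs=np.nonzero(m[90:140,360:420]);print('red',xs.mean()+360,ys.mean()+90,len(xs),ray(p,[[(xs.min()+xs.max())/2+360,(ys.min()+ys.max())/2+90]],.066), xs.min(),xs.max(),ys.min(),ys.max())
E
```

```text
wb (array([0.4016, 0.2923]), np.float64(12.6)) (array([0.397 , 0.2875]), np.float64(9.2))
w (array([0.402 , 0.1722]), np.float64(3.9)) (array([0.3976, 0.159 ]), np.float64(3.5))
r (array([0.431, 0.069]), np.float64(10.0))
g (array([ 0.4278, -0.0434]), np.float64(9.6))
0 (array([0.594 , 0.0668]), np.float64(6.0)) (array([0.5758, 0.0548]), np.float64(8.1))
1 (array([0.5791, 0.1019]), np.float64(2.8)) (array([0.5733, 0.1045]), np.float64(9.5))
2 (array([0.5691, 0.1748]), np.float64(8.2)) (array([0.5701, 0.1568]), np.float64(9.8))
3 (array([0.5668, 0.2253]), np.float64(10.2)) (array([0.5878, 0.2293]), np.float64(9.2))
red 390.768115942029 120.15942028985508 69 [[0.5684493  0.34754435 0.066     ]] 26 36 23 33
```

>>> move_arm:
  series: "10 -2 40 0 0 0; 20 -4 80 0 0 0; 30 -7 120 0 0 0; 40 -7 160 0 0 0; 40 -7 200 0 0 0; 40 -7 240 0 0 0; 40 -7 280 0 0 0; 40 -7 280 0 0 0"
  jaw: 1

```text
time: 4.2
position: [0.3963, 0.291, 0.1119]
tool_rot: [0.684, 0.729, -0.008, -0.004]
ft_force: [-1.8, -0.4, -0.6]
grip_width: 0.0868
grip_force: 0.0
```

```bash
python3 - <<'E'
from h import *
p=shot('wrist','w2.png')
print([(np.round(d['xyz'],4).tolist(),round(d['p'],2)) for d in robot.tip_of(p,'pot_white')])
print([(np.round(d['xyz'],4).tolist(),round(d['p'],2)) for d in robot.tip_of(p,'catch_slot')])
print(circ(p,(.4,.293),.062,.022),pix(p,[.4,.293,.062]))
go([.4005,.2935,.055])
E
```

```text
[([0.4007, 0.2932, -0.0037], 0.74)]
[]
(array([0.3996, 0.2952]), np.float64(10.0)) [[285.26061047 231.463505  ]]
pos [0.4023 0.2934 0.1206] R [[-0.063, 0.998, 0.001], [0.998, 0.063, 0.001], [0.001, 0.001, -1.0]]
shift [ 0.2 -1.8 65.6]
```

View pics/w2.png

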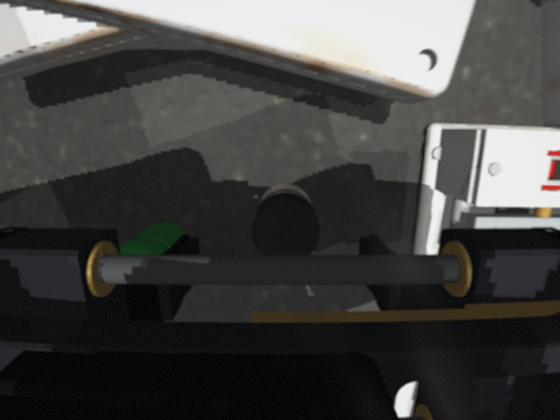

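>>> move_arm:
  series: "1.5 -2 40 0 0 0; 1.5 -2 65.5 0 0 0; 1.5 -2 65.5 0 0 0; 1.5 -2 65.5 0 0 0"
  jaw: 1

```text
time: 4.68
position: [0.4008, 0.2948, 0.0563]
tool_rot: [0.685, 0.729, 0.002, 0.001]
ft_force: [0.5, 0.5, -0.5]
grip_width: 0.0868
grip_force: 0.0
```

>>> move_arm:
  series: "0 0 0 0 0 0; 0 0 0 0 0 0; 0 0 0 0 0 0; 0 0 0 0 0 0; 0 0 0 0 0 0; 0 0 0 0 0 0; 0 0 0 0 0 0; 0 0 0 0 0 0"
  jaw: 0.35
  newtons: 20

```text
time: 5.35
position: [0.3994, 0.294, 0.054]
tool_rot: [0.685, 0.729, -0.0, -0.0]
ft_force: [0.2, 0.0, 0.9]
grip_width: 0.0433
grip_force: 20.0
```

>>> move_arm:
  series: "0 0 -40 0 0 0; 0 0 -80 0 0 0; 0 0 -120 0 0 0; 0 0 -160 0 0 0; -32 21 -180 0 0 0; -64 42 -196 0 0 0; -96 65 -196 0 0 0; -128 87 -196 0 0 0"

```text
time: 6.02
position: [0.4956, 0.1707, 0.2516]
tool_rot: [0.684, 0.729, 0.001, 0.001]
ft_force: [0.9, 0.3, -1.4]
grip_width: 0.0428
grip_force: 20.0
```

>>> move_arm:
  series: "-33 22 0 0 0 0.2; -66 44 0 0 0 0.2; -99 66 0 0 0 0.2; -117 79 0 0 0 0.2; -117 79 0 0 0 0.2; -117 79 0 0 0 0.2; -117 79 0 0 0 0.2"

```text
time: 6.6
position: [0.5791, 0.0604, 0.2492]
tool_rot: [0.686, 0.728, -0.001, -0.001]
ft_force: [-0.6, 0.4, -1.0]
grip_width: 0.043
grip_force: 20.0
```

```bash
python3 - <<'E'
from h import *
p=shot('wrist','w3.png')
for t in ['pocket_0','cradle_handle','catch_slot','cradle_mid']:
    print(t,[(np.round(d['xyz'],4).tolist(),round(d['p'],2)) for d in robot.tip_of(p,t)])
P=[(.5868-.0540*k*.058,.0598+.0539*k,.089) for k in range(4)];print(pix(p,P).round(1),pix(p,[.57,.3476,.066]))
go([.5774,.2215,.2])
E
```

```text
pocket_0 [([0.5782, 0.1658, 0.0596], 0.87), ([0.5851, 0.1117, 0.0606], 0.66), ([0.5898, 0.0633, 0.0615], 0.58)]
cradle_handle []
catch_slot []
cradle_mid [([0.5778, 0.1436, 0.0565], 0.83)]
[[286.6 199.4]
 [287.  142.8]
 [287.4  82. ]
 [287.8  17.8]] [[ 287.60966153 -116.67189986]]
pos [0.5797 0.0611 0.2501] R [[-0.061, 0.998, -0.0], [0.998, 0.061, 0.0], [0.0, -0.0, -1.0]]
shift [160.2   7.5  50.2]
```

View pics/w3.png

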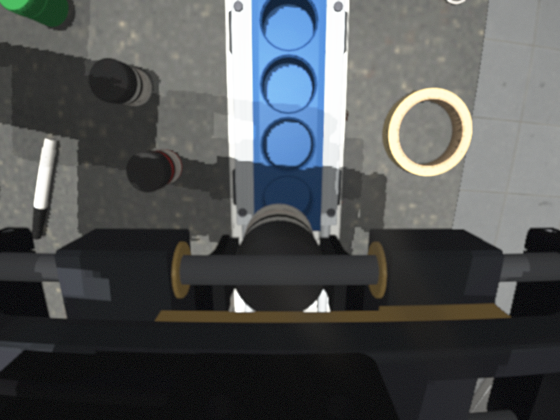

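```bash
python3 - <<'E'
from h import *
p=shot('wrist')
c=cv2.resize(p['img'][0:240,220:360],None,fx=4,fy=4,interpolation=cv2.INTER_CUBIC)[:600]
cv2.imwrite('pics/c3.png',cv2.cvtColor(cv2.resize(p['img'][0:200,225:355],None,fx=3,fy=3,interpolation=cv2.INTER_CUBIC),cv2.COLOR_RGB2BGR))
E
```

```text
(no output)
```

View pics/c3.png

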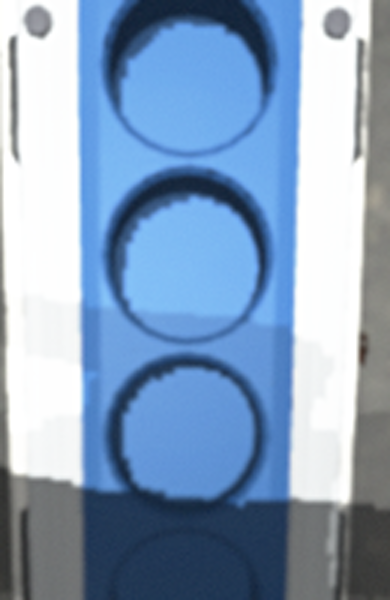

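```bash
python3 - <<'E'
from h import *
p=shot('wrist')
print(ray(p,[[287.3-.3,144.8-.3],[287.7,84.7],[287.7,22]],.089).round(4))
E
```

```text
[[0.5849 0.1124 0.089 ]
 [0.582  0.1658 0.089 ]
 [0.5785 0.2187 0.089 ]]
```

>>> move_arm:
  series: "40 2 0 0 0 0; 80 4 0 0 0 0; 120 6 0 0 0 0; 158 8 0 0 0 0; 158 8 30 0 0 0; 158 8 70 0 0 0; 158 8 85 0 0 0; 158 8 85 0 0 0"

```text
time: 7.62
position: [0.5754, 0.2183, 0.1606]
tool_rot: [0.685, 0.728, -0.004, -0.003]
ft_force: [-1.1, -0.2, -2.1]
grip_width: 0.0436
grip_force: 20.0
```

>>> move_arm:
  series: "0 0 10 0 0 0; 0 0 20 0 0 0; 0 0 30 0 0 0; 0 0 40 0 0 0; 0 0 48 0 0 0; 0 0 48 0 0 0; 0 0 48 0 0 0"

```text
time: 8.2
position: [0.578, 0.2186, 0.1169]
tool_rot: [0.686, 0.728, -0.001, -0.001]
ft_force: [-2.5, 2.3, -1.2]
grip_width: 0.0429
grip_force: 20.1
```

>>> move_arm:
  series: "0.8 -0.8 2 0 0 0; 0.8 -0.8 4 0 0 0; 0.8 -0.8 4 0 0 0"

```text
time: 8.45
position: [0.5786, 0.219, 0.1133]
tool_rot: [0.686, 0.728, 0.0, 0.0]
ft_force: [-2.0, 2.9, 0.5]
grip_width: 0.043
grip_force: 20.2
```

>>> move_arm:
  series: "0 0 0 0 0 0; 0 0 0 0 0 0; 0 0 0 0 0 0; 0 0 0 0 0 0; 0 0 -40 0 0 0; 0 0 -80 0 0 0; 0 0 -115 0 0 0; 0 0 -115 0 0 0"
  jaw: 1

```text
time: 9.12
position: [0.5834, 0.2196, 0.2362]
tool_rot: [0.686, 0.728, 0.007, 0.005]
ft_force: [1.0, -0.1, 0.1]
grip_width: 0.0843
grip_force: 0.0
```

```bash
python3 - <<'E'
from h import *
p=shot('wrist');t=shot('top');s=shot('side','s4.png')
for n,q in zip('wts',(p,t,s)):
  for k in ['pot_white','pot_red','pot_gold','pocket_3']:
    print(n,k,[(np.round(d['xyz'],4).tolist(),round(d['p'],2)) for d in robot.tip_of(q,k)])
go([.399,.168,.055])
E
```

```text
w pot_white [([0.305, 0.259, 0.0017], 0.93), ([0.3946, 0.172, -0.0025], 0.86), ([0.5813, 0.2167, 0.0556], 0.62)]
w pot_red [([0.5802, 0.1444, 0.0579], 0.34)]
w pot_gold []
w pocket_3 [([0.5867, 0.1123, 0.0636], 0.77), ([0.5765, 0.1663, 0.0579], 0.66)]
t pot_white [([0.3004, 0.2558, 0.0023], 0.72), ([0.5769, 0.2176, 0.0605], 0.68), ([0.3994, 0.1705, 0.0001], 0.61)]
t pot_red [([0.4356, 0.0765, -0.0005], 0.66), ([0.5939, -0.0594, 0.0697], 0.59)]
t pot_gold [([0.4292, -0.0392, -0.0043], 0.59)]
t pocket_3 [([0.5791, 0.2211, 0.0604], 0.87), ([0.5865, 0.0584, 0.0591], 0.61)]
s pot_white [([0.3993, 0.1677, 0.0015], 0.74), ([0.5781, 0.2225, 0.0583], 0.71), ([0.3018, 0.2532, -0.0009], 0.58)]
s pot_red [([0.4345, 0.0737, -0.0019], 0.93), ([0.3927, -0.2052, 0.0563], 0.68), ([0.569, 0.3466, 0.0646], 0.66), ([0.5864, 0.1135, 0.0644], 0.24), ([0.5945, -0.0569, 0.0623], 0.16)]
s pot_gold [([0.4289, -0.0371, 0.0016], 0.94), ([0.5874, 0.0609, 0.0612], 0.5)]
s pocket_3 [([0.5851, 0.1699, 0.0618], 0.9), ([0.5918, 0.0599, 0.0621], 0.76), ([0.5785, 0.2237, 0.0597], 0.72), ([0.585, 0.112, 0.0656], 0.55)]
pos [0.5782 0.2189 0.2279] R [[-0.059, 0.998, -0.0], [0.998, 0.059, -0.0], [-0.0, -0.0, -1.0]]
shift [ -40.2 -181.9  172.9]
```

>>> move_arm:
  series: "-9 -40 0 0 0 0; -18 -80 0 0 0 0; -27 -120 0 0 0 0; -36 -160 20 0 0 0; -39 -183 60 0 0 0; -39 -183 100 0 0 0; -39 -183 108 0 0 0; -39 -183 108 0 0 0"

```text
time: 10.53
position: [0.3953, 0.1686, 0.1177]
tool_rot: [0.686, 0.728, -0.003, -0.002]
ft_force: [0.5, -0.9, 0.4]
grip_width: 0.087
grip_force: 0.0
```

```bash
python3 - <<'E'
from h import *
p=shot('wrist')
p=shot('wrist')
print([(np.round(d['xyz'],4).tolist(),round(d['p'],2)) for d in robot.tip_of(p,'pot_white')])
print(circ(p,(.398,.169),.062,.022,.008))
go([.398,.169,.054])
E
```

```text
[([0.3993, 0.1709, -0.0037], 0.89), ([0.3005, 0.2567, 0.0016], 0.65), ([0.5808, 0.2188, 0.0568], 0.58)]
(array([0.4016, 0.1688]), np.float64(11.0))
pos [0.3993 0.1693 0.1208] R [[-0.059, 0.998, 0.002], [0.998, 0.059, 0.0], [0.0, 0.002, -1.0]]
shift [-0.3 -1.5 66.8]
```

>>> move_arm:
  series: "0 1 40 0 0 0; 0 1 67 0 0 0; 0 1 67 0 0 0; 0 1 67 0 0 0"

```text
time: 11.02
position: [0.3994, 0.1693, 0.0533]
tool_rot: [0.686, 0.728, -0.0, -0.0]
ft_force: [-0.3, 0.4, 0.3]
grip_width: 0.087
grip_force: 0.0
```

>>> move_arm:
  series: "0 0 0 0 0 0; 0 0 0 0 0 0; 0 0 0 0 0 0; 0 0 0 0 0 0; 0 0 0 0 0 0; 0 0 0 0 0 0; 0 0 0 0 0 0; 0 0 0 0 0 0"
  jaw: 0.35

```text
time: 11.68
position: [0.3992, 0.1692, 0.0532]
tool_rot: [0.686, 0.728, 0.0, 0.0]
ft_force: [0.3, -0.6, 3.4]
grip_width: 0.0433
grip_force: 20.0
```

>>> move_arm:
  series: "0 0 -40 0 0 0; 0 0 -80 0 0 0; 0 0 -120 0 0 0; -3 40 -150 0 0 0; -6 80 -150 0 0 0; -9 120 -150 0 0 0; -12 160 -150 0 0 0; -13 180 -150 0 0 0"

```text
time: 12.35
position: [0.5845, 0.1664, 0.2036]
tool_rot: [0.686, 0.727, 0.002, 0.002]
ft_force: [0.4, 0.7, -1.3]
grip_width: 0.0433
grip_force: 20.0
```

```bash
python3 - <<'E'
from h import *
shot('wrist');shot('wrist');shot('wrist');print(robot.get_obs()['grip_width'])
go([.5813,.1672,.116])
E
```

```text
0.0435762626066069
pos [0.5804 0.1665 0.2021] R [[-0.058, 0.998, -0.001], [0.998, 0.058, -0.0], [0.0, -0.001, -1.0]]
shift [ 0.7  1.  86.1]
```

>>> move_arm:
  series: "1 1 30 0 0 0; 1 1 45 0 0 0; 1 1 55 0 0 0; 1 1 65 0 0 0; 1 1 75 0 0 0; 1 1 82 0 0 0; 1 1 88 0 0 0; 1 1 88 0 0 0"

```text
time: 13.17
position: [0.5796, 0.1678, 0.114]
tool_rot: [0.686, 0.728, -0.001, -0.001]
ft_force: [0.1, -0.6, -0.7]
grip_width: 0.0435
grip_force: 20.0
```

>>> move_arm:
  series: "0 0 0 0 0 0; 0 0 0 0 0 0; 0 0 0 0 0 0"

```text
time: 13.42
position: [0.5808, 0.168, 0.1157]
tool_rot: [0.686, 0.728, 0.001, 0.0]
ft_force: [-0.3, -0.4, -0.2]
grip_width: 0.0435
grip_force: 20.0
```

>>> move_arm:
  series: "0 0 2 0 0 0; 0 0 2 0 0 0"

```text
time: 13.58
position: [0.5804, 0.1679, 0.1132]
tool_rot: [0.686, 0.728, 0.0, 0.0]
ft_force: [-0.5, -0.8, -0.6]
grip_width: 0.0429
grip_force: 20.0
```

>>> move_arm:
  series: "0 0 0 0 0 0; 0 0 0 0 0 0; 0 0 0 0 0 0; 0 0 0 0 0 0; 0 0 -40 0 0 0; 0 0 -80 0 0 0; 0 0 -115 0 0 0; 0 0 -115 0 0 0"
  jaw: 1

```text
time: 14.25
position: [0.585, 0.1686, 0.2359]
tool_rot: [0.686, 0.728, 0.006, 0.005]
ft_force: [1.6, 0.1, -0.1]
grip_width: 0.0848
grip_force: 0.0
```

>>> move_arm:
  series: "-20 -36 0 0 0 0; -40 -72 0 0 0 0; -60 -108 0 0 0 0; -80 -144 0 0 0 0; -84 -152 40 0 0 0; -84 -152 80 0 0 0; -84 -152 108 0 0 0; -84 -152 108 0 0 0"

```text
time: 14.92
position: [0.4301, 0.0749, 0.1163]
tool_rot: [0.686, 0.727, -0.003, -0.004]
ft_force: [-1.0, 0.5, -0.7]
grip_width: 0.0869
grip_force: 0.0
```

```bash
python3 - <<'E'
from h import *
shot('wrist');shot('wrist');p=shot('wrist')
print([(np.round(d['xyz'],4).tolist(),round(d['p'],2)) for d in robot.tip_of(p,'pot_red')])
print(circ(p,(.4345,.075),.062,.022,.008))
t=shot('top')
print([(np.round(d['xyz'],4).tolist(),round(d['p'],2)) for d in robot.tip_of(t,'pot_white')])
go([.4345,.075,.054])
E
```

```text
[([0.4364, 0.0763, -0.0026], 0.65), ([0.5748, 0.1672, 0.0611], 0.45)]
(array([0.4377, 0.0776]), np.float64(11.4))
[([0.2978, 0.255, -0.0008], 0.57), ([0.5785, 0.2192, 0.0615], 0.52), ([0.5717, 0.3455, 0.0628], 0.5)]
pos [0.4349 0.0751 0.1216] R [[-0.06, 0.998, 0.004], [0.998, 0.06, -0.0], [-0.001, 0.004, -1.0]]
shift [-0.1 -0.7 67.6]
```

>>> move_arm:
  series: "1.5 1 40 0 0 0; 1.5 1 67.5 0 0 0; 1.5 1 67.5 0 0 0; 1.5 1 67.5 0 0 0"

```text
time: 15.55
position: [0.4342, 0.0767, 0.0527]
tool_rot: [0.686, 0.728, -0.0, -0.001]
ft_force: [-0.3, 0.2, -0.4]
grip_width: 0.0873
grip_force: 0.0
```

>>> move_arm:
  series: "0 0 0 0 0 0; 0 0 0 0 0 0; 0 0 0 0 0 0; 0 0 0 0 0 0; 0 0 0 0 0 0; 0 0 0 0 0 0; 0 0 0 0 0 0; 0 0 0 0 0 0"
  jaw: 0.35

```text
time: 16.22
position: [0.435, 0.0766, 0.0527]
tool_rot: [0.686, 0.728, 0.0, 0.001]
ft_force: [0.9, 0.8, 2.3]
grip_width: 0.0436
grip_force: 20.0
```

>>> move_arm:
  series: "0 0 -40 0 0 0; 0 0 -80 0 0 0; 0 0 -120 0 0 0; 7 35 -150 0 0 0; 14 70 -150 0 0 0; 21 110 -150 0 0 0; 28 150 -150 0 0 0; 28 150 -150 0 0 0"

```text
time: 16.88
position: [0.5913, 0.1143, 0.2032]
tool_rot: [0.686, 0.728, 0.004, 0.004]
ft_force: [0.7, -0.7, -1.9]
grip_width: 0.0432
grip_force: 20.0
```

```bash
python3 - <<'E'
from h import *
shot('wrist');shot('wrist');shot('wrist');print(robot.get_obs()['grip_width'])
go([.5843,.1133,.114])
E
```

```text
0.043334127506792025
pos [0.5812 0.1135 0.2012] R [[-0.059, 0.998, -0.004], [0.998, 0.059, -0.0], [0.0, -0.004, -1.0]]
shift [-0.4  3.4 87.2]
```

>>> move_arm:
  series: "0 2 30 0 0 0; 0 2 45 0 0 0; 0 2 45 0 0 0; 0 2 45 0 0 0"

```text
time: 17.37
position: [0.5822, 0.1133, 0.1566]
tool_rot: [0.686, 0.728, -0.002, -0.002]
ft_force: [0.4, 0.1, -1.4]
grip_width: 0.0431
grip_force: 20.0
```

```bash
python3 - <<'E'
from h import *
shot('wrist')
go([.5843,.1133,.114])
E
```

```text
pos [0.5835 0.1134 0.1577] R [[-0.059, 0.998, -0.001], [0.998, 0.059, 0.0], [0.0, -0.001, -1.0]]
shift [-0.1  0.9 43.7]
```

>>> move_arm:
  series: "0 1 10 0 0 0; 0 1 20 0 0 0; 0 1 30 0 0 0; 0 1 38 0 0 0; 0 1 43 0 0 0; 0 1 43 0 0 0; 0 1 43 0 0 0"

```text
time: 18.0
position: [0.5845, 0.1136, 0.1136]
tool_rot: [0.686, 0.728, -0.001, -0.001]
ft_force: [-1.3, 0.9, -2.6]
grip_width: 0.0439
grip_force: 20.0
```

>>> move_arm:
  series: "0 0 1 0 0 0; 0 0 1 0 0 0"

```text
time: 18.17
position: [0.5846, 0.1137, 0.1133]
tool_rot: [0.686, 0.728, -0.001, -0.001]
ft_force: [-2.5, 1.1, -2.2]
grip_width: 0.0431
grip_force: 20.1
```

>>> move_arm:
  series: "0 0 0 0 0 0; 0 0 0 0 0 0; 0 0 0 0 0 0; 0 0 0 0 0 0; 0 0 -40 0 0 0; 0 0 -80 0 0 0; 0 0 -115 0 0 0; 0 0 -115 0 0 0"
  jaw: 1

```text
time: 18.83
position: [0.5908, 0.1137, 0.2366]
tool_rot: [0.686, 0.728, 0.006, 0.006]
ft_force: [0.4, -0.3, 0.3]
grip_width: 0.0846
grip_force: 0.0
```

>>> move_arm:
  series: "-27 -31 0 0 0 0; -54 -62 0 0 0 0; -81 -93 0 0 0 0; -108 -124 0 0 0 0; -135 -155 20 0 0 0; -143 -163 60 0 0 0; -143 -163 100 0 0 0; -143 -163 108 0 0 0"

```text
time: 19.5
position: [0.428, -0.0391, 0.1165]
tool_rot: [0.687, 0.727, -0.002, -0.004]
ft_force: [-1.0, 0.9, 0.3]
grip_width: 0.0871
grip_force: 0.0
```

```bash
python3 - <<'E'
from h import *
shot('wrist');shot('wrist');shot('wrist');p=shot('wrist')
print([(np.round(d['xyz'],4).tolist(),round(d['p'],2)) for d in robot.tip_of(p,'pot_gold')])
print(circ(p,(.43,-.039),.062,.022,.008))
t=shot('top')
for k in ['pot_gold','pot_red','pot_white']:print([(np.round(d['xyz'],4).tolist(),round(d['p'],2)) for d in robot.tip_of(t,k)])
go([.430,-.039,.054])
E
```

```text
[([0.434, -0.041, -0.0024], 0.92)]
(array([ 0.4336, -0.0382]), np.float64(11.8))
[]
[([0.5916, -0.0583, 0.0721], 0.57)]
[]
pos [ 0.4322 -0.0388  0.1218] R [[-0.06, 0.998, 0.003], [0.998, 0.06, -0.001], [-0.001, 0.003, -1.0]]
shift [ 0.1 -2.5 67.8]
```

>>> move_arm:
  series: "0 0.5 40 0 0 0; 0 0.5 68 0 0 0; 0 0.5 68 0 0 0; 0 0.5 68 0 0 0"

```text
time: 20.28
position: [0.4311, -0.0384, 0.0522]
tool_rot: [0.686, 0.728, -0.001, -0.001]
ft_force: [-0.1, 0.1, 1.0]
grip_width: 0.0871
grip_force: 0.0
```

>>> move_arm:
  series: "0 0 0 0 0 0; 0 0 0 0 0 0; 0 0 0 0 0 0; 0 0 0 0 0 0; 0 0 0 0 0 0; 0 0 0 0 0 0; 0 0 0 0 0 0; 0 0 0 0 0 0"
  jaw: 0.35

```text
time: 20.95
position: [0.432, -0.0388, 0.0527]
tool_rot: [0.686, 0.728, 0.0, 0.0]
ft_force: [1.2, 0.1, 2.2]
grip_width: 0.0434
grip_force: 20.0
```

>>> move_arm:
  series: "0 0 -40 0 0 0; 0 0 -80 0 0 0; 0 0 -120 0 0 0; 18 33 -150 0 0 0; 36 66 -150 0 0 0; 54 99 -150 0 0 0; 72 132 -150 0 0 0; 89 161 -150 0 0 0"

```text
time: 21.62
position: [0.5887, 0.061, 0.2027]
tool_rot: [0.686, 0.728, 0.0, 0.0]
ft_force: [0.3, 0.0, -1.3]
grip_width: 0.0431
grip_force: 20.0
```

>>> move_arm:
  series: "0 0 30 0 0 0; 0 0 45 0 0 0; 0 0 45 0 0 0; 0 0 45 0 0 0; 0 0 45 0 0 0"

```text
time: 22.03
position: [0.5872, 0.0594, 0.1579]
tool_rot: [0.686, 0.728, 0.0, 0.0]
ft_force: [0.3, -0.2, -1.3]
grip_width: 0.0435
grip_force: 20.0
```

```bash
python3 - <<'E'
from h import *
shot('wrist');shot('wrist');print(robot.get_obs()['grip_width'])
go([.5875,.0597,.114])
E
```

```text
0.043207433938275516
pos [0.5878 0.0593 0.1588] R [[-0.059, 0.998, 0.002], [0.998, 0.059, -0.0], [-0.0, 0.002, -1.0]]
shift [ 0.5 -0.4 44.8]
```

>>> move_arm:
  series: "0.5 -0.5 10 0 0 0; 0.5 -0.5 20 0 0 0; 0.5 -0.5 30 0 0 0; 0.5 -0.5 38 0 0 0; 0.5 -0.5 44 0 0 0; 0.5 -0.5 44.5 0 0 0; 0.5 -0.5 44.5 0 0 0"

```text
time: 22.72
position: [0.5864, 0.0601, 0.1123]
tool_rot: [0.686, 0.728, -0.0, -0.0]
ft_force: [-0.1, -0.0, -1.8]
grip_width: 0.0434
grip_force: 20.0
```

>>> move_arm:
  series: "0 0 0.5 0 0 0; 0 0 1 0 0 0"

```text
time: 22.88
position: [0.5868, 0.0601, 0.1121]
tool_rot: [0.686, 0.728, 0.0, 0.0]
ft_force: [0.8, 0.8, -1.0]
grip_width: 0.0434
grip_force: 20.0
```

>>> move_arm:
  series: "0 0 0 0 0 0; 0 0 0 0 0 0; 0 0 0 0 0 0; 0 0 0 0 0 0; 0 0 -40 0 0 0; 0 0 -80 0 0 0; 0 0 -115 0 0 0; 0 0 -115 0 0 0"
  jaw: 1

```text
time: 23.55
position: [0.5914, 0.0599, 0.2347]
tool_rot: [0.686, 0.728, 0.005, 0.006]
ft_force: [1.5, -0.3, 0.5]
grip_width: 0.084
grip_force: 0.0
```

>>> move_arm:
  series: "-31 -26 0 0 0 7; -62 -52 0 0 0 14; -93 -78 0 0 0 21; -124 -104 0 0 0 28; -155 -130 0 0 0 35; -186 -156 0 0 0 42; -217 -182 0 0 0 49; -251 -209 0 0 0 56"

```text
time: 24.22
position: [0.3923, -0.2022, 0.2271]
tool_rot: [0.948, 0.318, 0.0, 0.0]
ft_force: [1.1, -0.4, -0.3]
grip_width: 0.0869
grip_force: 0.0
```

>>> move_arm:
  series: "0 0 0 0 0 7; 0 0 0 0 0 14; 0 0 0 0 0 21; 0 0 0 0 0 28; 0 0 0 0 0 34; 0 0 0 0 0 34; 0 0 0 0 0 34"
  jaw: 0.55

```text
time: 24.8
position: [0.3938, -0.2014, 0.227]
tool_rot: [1.0, 0.031, -0.0, 0.0]
ft_force: [-0.0, -0.3, -0.5]
grip_width: 0.0513
grip_force: 0.0
```

```bash
python3 - <<'E'
from h import *
shot('wrist');shot('wrist');p=shot('wrist','w5.png');t=shot('top')
for n,q in zip('wt',(p,t)):
  for k in ['release_rod','pin','rod_bore','pot_red','pot_gold','pot_white']:print(n,k,[(np.round(d['xyz'],4).tolist(),round(d['p'],2)) for d in robot.tip_of(q,k)])
print(pix(p,[[.393,-.203,.122],[.39,-.264,.092]]))
go([.393,-.203,.1])
E
```

```text
w release_rod [([0.3957, -0.2036, 0.0535], 0.88)]
w pin [([0.391, -0.2641, 0.0573], 0.84)]
w rod_bore [([0.3918, -0.2052, 0.0556], 0.95)]
w pot_red []
w pot_gold []
w pot_white []
t release_rod [([0.5898, -0.0025, 0.0533], 0.51)]
t pin []
t rod_bore [([0.5863, 0.0606, 0.0543], 0.63)]
t pot_red [([0.5853, 0.1123, 0.0614], 0.49)]
t pot_gold [([0.5841, 0.0598, 0.0566], 0.57)]
t pot_white []
[[279.08695882 216.05149478]
 [346.28994943 214.50943216]]
pos [ 0.3939 -0.2014  0.2271] R [[0.998, 0.059, 0.0], [0.059, -0.998, -0.0], [0.0, 0.0, -1.0]]
shift [ -1.    1.5 127.1]
```

View pics/w5.png

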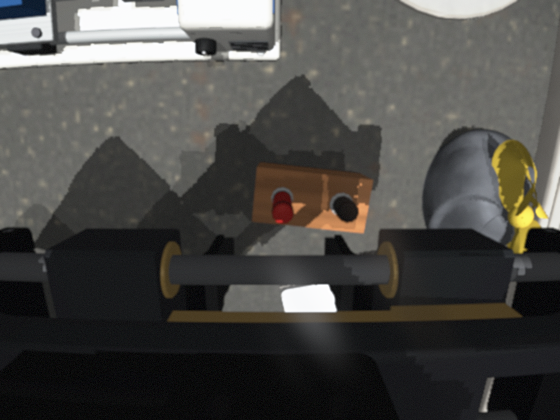

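>>> move_arm:
  series: "-1 3 40 0 0 0; -1 3 80 0 0 0; -1 3 110 0 0 0; -1 3 123 0 0 0; -1 3 123 0 0 0; -1 3 123 0 0 0"

```text
time: 26.1
position: [0.3929, -0.2043, 0.1036]
tool_rot: [1.0, 0.03, -0.001, -0.001]
ft_force: [0.3, -0.1, -0.5]
grip_width: 0.0477
grip_force: 0.0
```

>>> move_arm:
  series: "0 0 0 0 0 0; 0 0 0 0 0 0; 0 0 0 0 0 0; 0 0 0 0 0 0; 0 0 0 0 0 0; 0 0 0 0 0 0; 0 0 0 0 0 0"
  jaw: 0.05
  newtons: 30

```text
time: 26.68
position: [0.3933, -0.2046, 0.1045]
tool_rot: [1.0, 0.03, 0.0, 0.0]
ft_force: [-0.1, 0.7, 5.6]
grip_width: 0.0173
grip_force: 30.0
```

```bash
python3 - <<'E'
from h import *
o=robot.get_obs();print(np.round(o['position'],4),o['ft_force'],o['moment'],o['grip_width'])
p=shot('wrist','w6.png')
E
```

```text
[ 0.3933 -0.2046  0.1045] [-0.10591133  0.73033474  5.58749611] [-0.02074153  0.19529114 -0.0278625 ] 0.017335202384374724
```

View pics/w6.png

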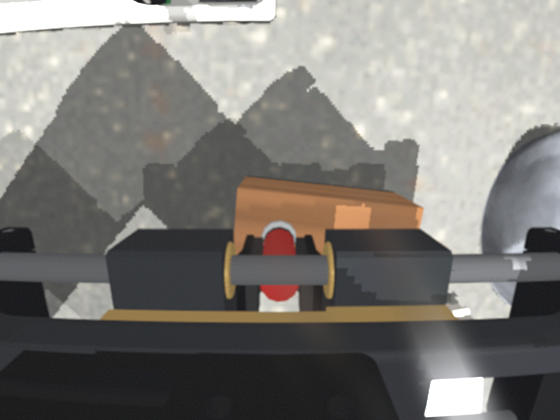

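>>> move_arm:
  series: "0 0 -40 0 0 0; 0 0 -80 0 0 0; 0 0 -120 0 0 0; 0 0 -156 0 0 0; 14 -37 -156 0 0 0; 29 -75 -156 0 0 0; 43 -112 -156 0 0 0; 58 -149 -156 0 0 0"

```text
time: 27.4
position: [0.4418, -0.0508, 0.2602]
tool_rot: [1.0, 0.029, -0.0, -0.0]
ft_force: [0.4, 0.1, -0.4]
grip_width: 0.0172
grip_force: 30.0
```

>>> move_arm:
  series: "14 -37 0 0 0 0; 29 -74 0 0 0 0; 43 -112 0 0 0 0; 58 -149 0 0 0 0; 72 -186 0 0 0 0; 86 -224 0 0 0 0; 101 -261 0 0 0 0; 115 -298 0 0 0 0"

```text
time: 28.07
position: [0.5391, 0.254, 0.2594]
tool_rot: [1.0, 0.03, -0.001, 0.0]
ft_force: [-0.2, -0.6, -1.1]
grip_width: 0.0171
grip_force: 30.0
```

>>> move_arm:
  series: "14 -37 0 0 0 0; 28 -74 20 0 0 0; 36 -93 50 0 0 0; 36 -93 75 0 0 0; 36 -93 75 0 0 0; 36 -93 75 0 0 0; 36 -93 75 0 0 0"

```text
time: 28.65
position: [0.5702, 0.3465, 0.1859]
tool_rot: [1.0, 0.029, 0.0, -0.0]
ft_force: [0.0, -0.4, 0.2]
grip_width: 0.0172
grip_force: 30.0
```

```bash
python3 - <<'E'
from h import *
shot('wrist');p=shot('wrist','w7.png')
for k in ['release_rod','catch_slot','cradle_handle']:print(k,[(np.round(d['xyz'],4).tolist(),round(d['p'],2)) for d in robot.tip_of(p,k)])
print(pix(p,[[.57,.3476,.066]]))
print(robot.get_obs()['grip_width'])
go([.5695,.3475,.16])
E
```

```text
release_rod [([0.574, 0.345, 0.1354], 0.76)]
catch_slot [([0.5707, 0.3452, 0.066], 0.68), ([0.587, 0.1121, 0.0595], 0.23)]
cradle_handle []
[[275.89564861 211.30065994]]
0.017284237938654384
pos [0.5707 0.3466 0.187 ] R [[0.998, 0.058, 0.003], [0.058, -0.998, 0.001], [0.003, -0.001, -1.0]]
shift [-1.2 -1.  27. ]
```

View pics/w7.png

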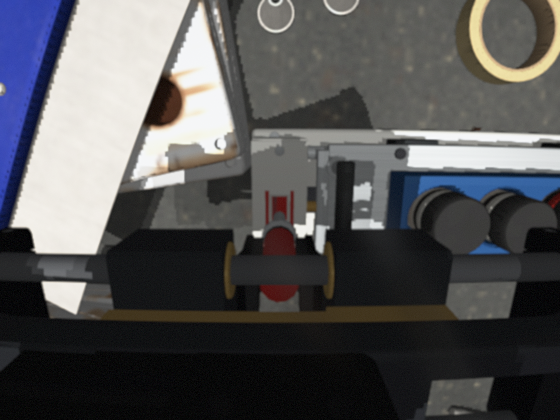

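```bash
python3 - <<'E'
from h import *
p=shot('wrist')
for z in (.0,.06,.1,.14): print(z,ray(p,[[245,160],[125,188],[280,200],[267,200],[293,200]],z).round(3).tolist())
t=shot('top','t7.png');cv2.imwrite('pics/t7.png',cv2.cvtColor(cv2.resize(t['img'][80:330,0:250],None,fx=3,fy=2.4),cv2.COLOR_RGB2BGR))
s=shot('side');cv2.imwrite('pics/s7.png',cv2.cvtColor(cv2.resize(s['img'][60:280,100:360],None,fx=3,fy=2.7),cv2.COLOR_RGB2BGR))
E
```

```text
0.0 [[0.606, 0.382, 0.0], [0.569, 0.509, 0.0], [0.566, 0.344, 0.0], [0.565, 0.357, 0.0], [0.567, 0.33, 0.0]]
0.06 [[0.611, 0.376, 0.06], [0.582, 0.48, 0.06], [0.579, 0.345, 0.06], [0.578, 0.356, 0.06], [0.579, 0.333, 0.06]]
0.1 [[0.615, 0.372, 0.1], [0.59, 0.46, 0.1], [0.587, 0.345, 0.1], [0.587, 0.355, 0.1], [0.588, 0.336, 0.1]]
0.14 [[0.619, 0.368, 0.14], [0.598, 0.441, 0.14], [0.596, 0.346, 0.14], [0.595, 0.354, 0.14], [0.596, 0.338, 0.14]]
```

View pics/s7.png

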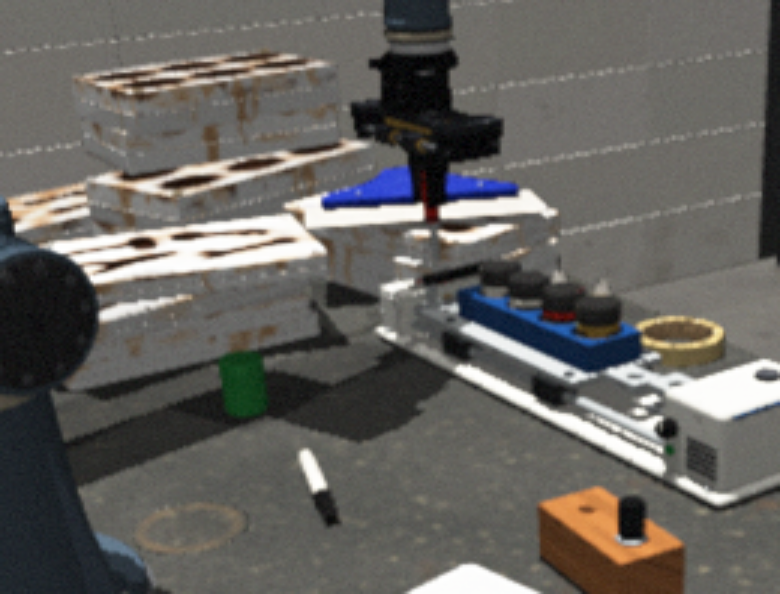

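>>> move_arm:
  series: "0 0 10 0 0 0; 0 0 20 0 0 0; 0 0 26 0 0 0; 0 0 32 0 0 0; 0 0 38 0 0 0; 0 0 44 0 0 0; 0 0 44 0 0 0"

```text
time: 29.63
position: [0.5689, 0.3466, 0.1392]
tool_rot: [1.0, 0.03, -0.001, 0.001]
ft_force: [-1.1, -0.8, -0.5]
grip_width: 0.0172
grip_force: 30.0
```

>>> move_arm:
  series: "0 0 5 0 0 0; 0 0 9 0 0 0; 0 0 12 0 0 0; 0 0 14 0 0 0; 0 0 15.5 0 0 0; 0 0 15.5 0 0 0; 0 0 15.5 0 0 0"

```text
time: 30.22
position: [0.5702, 0.3472, 0.1262]
tool_rot: [1.0, 0.03, 0.001, -0.0]
ft_force: [-0.4, -0.5, 2.2]
grip_width: 0.0171
grip_force: 30.0
```

```bash
python3 - <<'E'
from h import *
o=robot.get_obs();print(o['position'],o['ft_force'])
s=shot('side')
for k in ['cradle_handle','cradle_eye','pocket_0']:print(k,[(np.round(d['xyz'],4).tolist(),round(d['p'],2)) for d in robot.tip_of(s,k)])
E
```

```text
[0.57023333 0.34715639 0.12615909] [-0.39538697 -0.46433324  2.16600779]
cradle_handle [([0.5738, 0.279, 0.0883], 0.56)]
cradle_eye [([0.5889, -0.0146, 0.059], 0.93), ([0.4017, -0.4383, -0.0003], 0.4)]
pocket_0 [([0.5859, 0.0945, 0.0632], 0.91), ([0.5834, 0.1493, 0.062], 0.75), ([0.5919, 0.0399, 0.0627], 0.64), ([0.5793, 0.2038, 0.0589], 0.57)]
```

>>> move_arm:
  series: "0 0 -40 0 0 0; 0 0 -80 0 0 0; 0 0 -120 0 0 0; 0 0 -134 0 0 0; -14 37 -134 0 0 0; -29 75 -134 0 0 0; -43 112 -134 0 0 0; -58 149 -134 0 0 0"

```text
time: 31.08
position: [0.5194, 0.1934, 0.259]
tool_rot: [1.0, 0.03, -0.0, 0.0]
ft_force: [0.9, -0.5, -0.2]
grip_width: 0.0169
grip_force: 30.0
```

>>> move_arm:
  series: "-14 37 0 0 0 0; -29 74 0 0 0 0; -43 112 0 0 0 0; -58 149 0 0 0 0; -72 186 0 0 0 0; -86 224 0 0 0 0; -101 261 0 0 0 0; -115 298 0 0 0 0"

```text
time: 31.75
position: [0.422, -0.1108, 0.2592]
tool_rot: [1.0, 0.03, -0.001, -0.0]
ft_force: [0.4, -1.3, -1.3]
grip_width: 0.0171
grip_force: 30.0
```

>>> move_arm:
  series: "-14 37 0 0 0 0; -28 74 0 0 0 0; -36 93 20 0 0 0; -36 93 50 0 0 0; -36 93 75 0 0 0; -36 93 90 0 0 0; -36 93 90 0 0 0; -36 93 90 0 0 0"

```text
time: 32.42
position: [0.3924, -0.2041, 0.1688]
tool_rot: [1.0, 0.029, -0.001, -0.001]
ft_force: [-0.2, -1.3, 0.2]
grip_width: 0.0172
grip_force: 30.0
```

```bash
python3 - <<'E'
from h import *
shot('wrist');shot('wrist');p=shot('wrist','w8.png')
for k in ['release_rod','rod_bore']:print(k,[(np.round(d['xyz'],4).tolist(),round(d['p'],2)) for d in robot.tip_of(p,k)])
go([.3933,-.2046,.1045])
E
```

```text
release_rod [([0.3965, -0.2047, 0.1213], 0.58)]
rod_bore [([0.3936, -0.2031, 0.055], 0.97), ([0.4034, -0.4366, -0.0031], 0.72)]
pos [ 0.3937 -0.2048  0.1706] R [[0.998, 0.06, 0.002], [0.06, -0.998, -0.002], [0.002, 0.002, -1.0]]
shift [-0.6 -0.4 66.1]
```

View pics/w8.png

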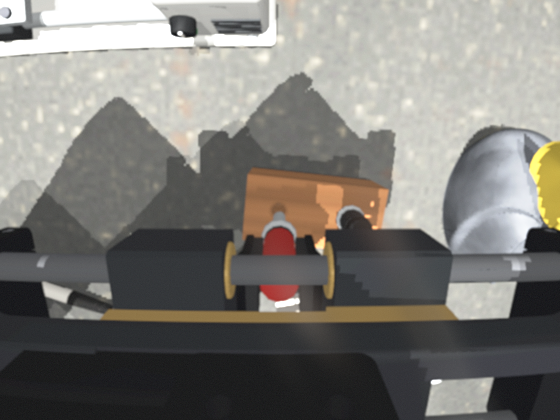

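>>> move_arm:
  series: "-0.4 -0.3 10 0 0 0; -0.4 -0.3 18 0 0 0; -0.4 -0.3 24 0 0 0; -0.4 -0.3 30 0 0 0; -0.4 -0.3 40 0 0 0; -0.4 -0.3 50 0 0 0; -0.4 -0.3 60 0 0 0; -0.4 -0.3 63 0 0 0"

```text
time: 33.33
position: [0.3922, -0.2038, 0.1053]
tool_rot: [1.0, 0.03, -0.001, -0.001]
ft_force: [-0.7, 0.4, -0.1]
grip_width: 0.0175
grip_force: 30.0
```

>>> move_arm:
  series: "0 0 2 0 0 0; 0 0 2.5 0 0 0; 0 0 2.5 0 0 0"

```text
time: 33.58
position: [0.3925, -0.2038, 0.1047]
tool_rot: [1.0, 0.03, -0.0, -0.0]
ft_force: [-1.1, 1.4, 3.4]
grip_width: 0.0174
grip_force: 30.0
```

>>> move_arm:
  series: "0 0 0 0 0 0; 0 0 0 0 0 0; 0 0 0 0 0 0; 0 0 0 0 0 0; 0 0 -40 0 0 0; 0 0 -80 0 0 0; 0 0 -120 0 0 0; 0 0 -120 0 0 0"
  jaw: 0.55

```text
time: 34.25
position: [0.3961, -0.207, 0.2301]
tool_rot: [1.0, 0.03, 0.005, 0.005]
ft_force: [1.4, -0.4, -1.0]
grip_width: 0.0475
grip_force: 0.0
```

>>> move_arm:
  series: "16 -36 0 0 0 0; 32 -73 0 0 0 0; 49 -110 0 0 0 0; 65 -146 0 0 0 0; 81 -183 0 0 0 0; 97 -219 0 0 0 0; 114 -256 0 0 0 0; 130 -292 0 0 0 0"

```text
time: 34.92
position: [0.5054, 0.0971, 0.2238]
tool_rot: [1.0, 0.03, -0.0, 0.0]
ft_force: [0.9, 0.1, 0.8]
grip_width: 0.048
grip_force: 0.0
```

>>> move_arm:
  series: "16 -36 0 0 0 0; 32 -73 0 0 0 0; 49 -110 0 0 0 0; 65 -146 0 0 0 0; 80 -181 0 0 0 0; 80 -181 20 0 0 0; 80 -181 60 0 0 0; 80 -181 60 0 0 0"

```text
time: 35.58
position: [0.5692, 0.2798, 0.1564]
tool_rot: [1.0, 0.03, -0.007, 0.002]
ft_force: [-2.2, -0.6, -1.9]
grip_width: 0.048
grip_force: 0.0
```

```bash
python3 - <<'E'
from h import *
shot('wrist');shot('wrist');p=shot('wrist','w9.png')
for q,K in ((p,['cradle_handle']),(shot('side'),['cradle_handle','release_rod','cradle_eye']),(shot('top'),['cradle_handle','cradle_eye'])):
  for k in K:print(k,[(np.round(d['xyz'],4).tolist(),round(d['p'],2)) for d in robot.tip_of(q,k)])
print(pix(p,[.574,.281,.097]))
g=go([.574,.2815,.093])
E
```

```text
cradle_handle [([0.5738, 0.2752, 0.0884], 0.97)]
cradle_handle [([0.5738, 0.2779, 0.0876], 0.95)]
release_rod [([0.3913, -0.2047, 0.0564], 0.81), ([0.5815, 0.201, 0.0584], 0.43)]
cradle_eye [([0.59, -0.0167, 0.0554], 0.75)]
cradle_handle [([0.5752, 0.28, 0.086], 0.87), ([0.5772, 0.202, 0.0587], 0.44), ([0.3976, -0.2086, 0.0566], 0.2)]
cradle_eye [([0.5896, -0.0221, 0.0536], 0.96)]
[[275.13206746 227.53753707]]
pos [0.5748 0.2803 0.1652] R [[0.998, 0.059, 0.002], [0.059, -0.998, 0.0], [0.002, -0.0, -1.0]]
shift [-0.8 -1.2 72.2]
```

View pics/w9.png

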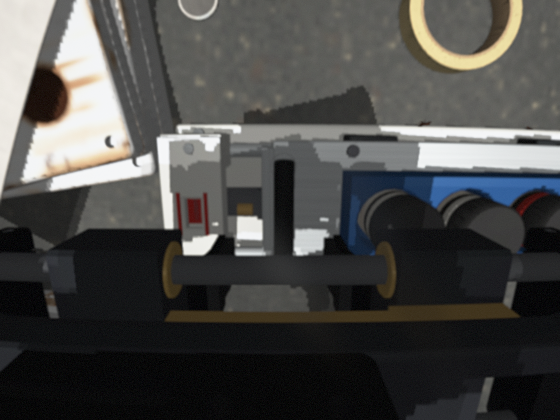

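>>> move_arm:
  series: "0 2 40 0 0 0; 0 2 60 0 0 0; 0 2 72 0 0 0; 0 2 72 0 0 0; 0 2 72 0 0 0"

```text
time: 36.55
position: [0.5746, 0.2785, 0.092]
tool_rot: [1.0, 0.03, -0.0, 0.0]
ft_force: [-0.7, 0.4, 0.6]
grip_width: 0.0478
grip_force: 0.0
```

>>> move_arm:
  series: "0 0 0 0 0 0; 0 0 0 0 0 0; 0 0 0 0 0 0; 0 0 0 0 0 0; 0 0 0 0 0 0; 0 0 0 0 0 0"
  jaw: 0.05
  newtons: 20

```text
time: 37.05
position: [0.5746, 0.2782, 0.0925]
tool_rot: [1.0, 0.03, 0.0, 0.0]
ft_force: [-0.2, -2.3, 0.5]
grip_width: 0.016
grip_force: 0.6
```

>>> move_arm:
  series: "0 6 0 0 0 0; 0 12 0 0 0 0; 0 18 0 0 0 0; 0 24 0 0 0 0; 0 30 0 0 0 0; 0 36 0 0 0 0; 0 39 0 0 0 0; 0 39 0 0 0 0"

```text
time: 37.72
position: [0.5769, 0.2386, 0.0924]
tool_rot: [1.0, 0.029, 0.0, -0.0]
ft_force: [-1.4, 0.9, 5.4]
grip_width: 0.0134
grip_force: 20.0
```

>>> move_arm:
  series: "0 1.5 0 0 0 0; 0 3 0 0 0 0; 0 3 0 0 0 0; 0 3 0 0 0 0"

```text
time: 38.05
position: [0.5769, 0.2385, 0.0924]
tool_rot: [1.0, 0.029, 0.0, -0.002]
ft_force: [-0.3, 7.4, 4.7]
grip_width: 0.013
grip_force: 20.0
```

>>> move_arm:
  series: "0 1.5 0 0 0 0; 0 3 0 0 0 0; 0 3 0 0 0 0; 0 3 0 0 0 0"

```text
time: 38.38
position: [0.5769, 0.2384, 0.0924]
tool_rot: [1.0, 0.028, 0.001, -0.004]
ft_force: [-1.8, 16.8, 3.4]
grip_width: 0.013
grip_force: 20.0
```

>>> move_arm:
  series: "0 -3 0 0 0 0; 0 -6 0 0 0 0; 0 -6 0 0 0 0"

```text
time: 38.63
position: [0.5768, 0.2397, 0.0924]
tool_rot: [1.0, 0.03, 0.0, 0.0]
ft_force: [-0.9, 1.5, 5.1]
grip_width: 0.0131
grip_force: 20.0
```

>>> move_arm:
  series: "0 0 0 0 0 0; 0 0 0 0 0 0; 0 0 0 0 0 0; 0 0 0 0 0 0; 0 0 -40 0 0 0; 0 0 -80 0 0 0; 0 0 -120 0 0 0; 0 0 -140 0 0 0"
  jaw: 0.55

```text
time: 39.3
position: [0.5789, 0.2397, 0.2366]
tool_rot: [1.0, 0.03, 0.003, -0.0]
ft_force: [1.1, -0.5, 0.2]
grip_width: 0.0466
grip_force: 0.0
```

>>> move_arm:
  series: "-16 37 0 0 0 0; -32 73 0 0 0 0; -48 110 0 0 0 0; -64 147 0 0 0 0; -80 183 0 0 0 0; -96 220 0 0 0 0; -112 257 0 0 0 0; -128 293 0 0 0 0"

```text
time: 39.97
position: [0.4651, -0.0624, 0.2319]
tool_rot: [1.0, 0.03, -0.0, 0.0]
ft_force: [0.3, 0.0, 0.3]
grip_width: 0.0476
grip_force: 0.0
```

>>> move_arm:
  series: "-16 37 0 0 0 0; -32 73 0 0 0 0; -48 110 0 0 0 0; -64 147 0 0 0 0; -86 197 0 0 0 0; -86 197 0 0 0 0; -86 197 0 0 0 0; -86 197 0 0 0 0"

```text
time: 40.63
position: [0.3914, -0.2628, 0.2317]
tool_rot: [1.0, 0.028, -0.0, -0.001]
ft_force: [-0.7, -0.3, -0.6]
grip_width: 0.0476
grip_force: 0.0
```

```bash
python3 - <<'E'
from h import *
shot('wrist');p=shot('wrist','w10.png')
for q,K in ((p,['pin','release_rod']),(shot('side'),['cradle_handle','cradle_eye','fork_hole','pin']),(shot('top'),['cradle_handle','cradle_eye','fork_hole','pin'])):
  for k in K:print(k,[(np.round(d['xyz'],4).tolist(),round(d['p'],2)) for d in robot.tip_of(q,k)])
print(pix(p,[[.391,-.264,.092]]))
g=p['img'][150:260,250:400].max(2)<60
cv2.imwrite('pics/w10c.png',cv2.cvtColor(cv2.resize(p['img'][150:290,210:420],None,fx=3,fy=3),cv2.COLOR_RGB2BGR))
g=go([.391,-.264,.085])
E
```

```text
pin [([0.3941, -0.2663, 0.0565], 0.96)]
release_rod [([0.3945, -0.2011, 0.0526], 0.87)]
cradle_handle [([0.576, 0.2388, 0.0909], 0.63)]
cradle_eye [([0.5925, -0.0504, 0.0583], 0.73)]
fork_hole [([0.5934, -0.0579, 0.0623], 0.62)]
pin [([0.395, -0.266, 0.0542], 0.64), ([0.3927, -0.2006, 0.0596], 0.18)]
cradle_handle [([0.5771, 0.2434, 0.0871], 0.93)]
cradle_eye [([0.5907, -0.0579, 0.0555], 0.96)]
fork_hole [([0.5904, -0.0556, 0.0675], 0.78)]
pin [([0.4003, -0.4388, -0.0014], 0.39)]
[[279.88659274 205.6808797 ]]
pos [ 0.3921 -0.2622  0.2321] R [[0.998, 0.059, 0.0], [0.059, -0.998, -0.0], [0.0, 0.0, -1.0]]
shift [ -1.2   1.7 147.1]
```

View pics/w10c.png

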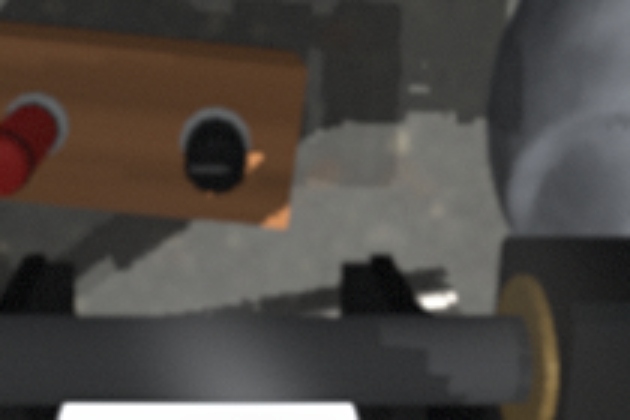

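>>> move_arm:
  series: "15 -37 0 0 0 0; 30 -74 0 0 0 0; 46 -111 0 0 0 0; 61 -148 0 0 0 0; 76 -185 0 0 0 0; 91 -222 0 0 0 0; 107 -259 0 0 0 0; 122 -296 0 0 0 0"
  jaw: 0

```text
time: 42.0
position: [0.4968, 0.0423, 0.2322]
tool_rot: [1.0, 0.03, 0.0, 0.0]
ft_force: [-0.3, -1.0, 1.0]
grip_width: 0.0039
grip_force: 0.0
```

>>> move_arm:
  series: "15 -37 0 0 0 0; 30 -74 0 0 0 0; 46 -111 0 0 0 0; 61 -148 0 0 0 0; 76 -185 0 0 0 0; 92 -224 0 0 0 0; 92 -224 30 0 0 0; 92 -224 50 0 0 0"

```text
time: 42.67
position: [0.5758, 0.2724, 0.1814]
tool_rot: [1.0, 0.032, 0.001, -0.0]
ft_force: [-0.7, -1.2, -0.9]
grip_width: 0.0002
grip_force: 0.0
```

>>> move_arm:
  series: "0 0 30 0 0 0; 0 0 60 0 0 0; 0 0 88 0 0 0; 0 0 88 0 0 0; 0 0 88 0 0 0"

```text
time: 43.08
position: [0.5738, 0.269, 0.0925]
tool_rot: [1.0, 0.029, -0.002, 0.0]
ft_force: [0.2, -0.5, -0.3]
grip_width: 0.0004
grip_force: 0.0
```

>>> move_arm:
  series: "0 2 0 0 0 0; 0 4 0 0 0 0; 0 6 0 0 0 0; 0 6 0 0 0 0"

```text
time: 43.42
position: [0.5764, 0.2632, 0.0959]
tool_rot: [1.0, 0.029, 0.002, -0.0]
ft_force: [0.0, 0.5, -0.3]
grip_width: 0.0009
grip_force: 0.0
```

>>> move_arm:
  series: "0 1 0 0 0 0; 0 2 0 0 0 0; 0 3 0 0 0 0; 0 4 0 0 0 0; 0 4 0 0 0 0; 0 4 0 0 0 0"

```text
time: 43.92
position: [0.5755, 0.2594, 0.0939]
tool_rot: [1.0, 0.03, -0.0, 0.0]
ft_force: [-0.4, -0.2, 0.1]
grip_width: 0.0006
grip_force: 0.0
```

>>> move_arm:
  series: "0 1 0 0 0 0; 0 2 0 0 0 0; 0 3 0 0 0 0; 0 3 0 0 0 0; 0 3 0 0 0 0"

```text
time: 44.33
position: [0.5757, 0.2564, 0.094]
tool_rot: [1.0, 0.03, -0.0, -0.0]
ft_force: [-0.1, -0.6, 0.0]
grip_width: 0.0004
grip_force: 0.0
```

>>> move_arm:
  series: "0 1 0 0 0 0; 0 2 0 0 0 0; 0 3 0 0 0 0; 0 4 0 0 0 0; 0 4 0 0 0 0; 0 4 0 0 0 0"

```text
time: 44.83
position: [0.5759, 0.2545, 0.0941]
tool_rot: [1.0, 0.029, 0.0, -0.002]
ft_force: [-0.7, 7.0, -1.4]
grip_width: 0.0004
grip_force: 3.5
```

>>> move_arm:
  series: "0 1 0 0 0 0; 0 2 0 0 0 0; 0 3 0 0 0 0; 0 3 0 0 0 0; 0 3 0 0 0 0"

```text
time: 45.25
position: [0.5759, 0.2543, 0.0942]
tool_rot: [1.0, 0.028, 0.001, -0.004]
ft_force: [-0.8, 15.4, -2.2]
grip_width: 0.0004
grip_force: 7.4
```

>>> move_arm:
  series: "0 -8 0 0 0 0; 0 -20 0 0 0 0; 0 -20 -40 0 0 0; 0 -20 -80 0 0 0; 0 -20 -120 0 0 0; 0 -20 -138 0 0 0; 0 -20 -138 0 0 0"

```text
time: 45.83
position: [0.5783, 0.2705, 0.2383]
tool_rot: [1.0, 0.03, 0.006, -0.001]
ft_force: [1.1, -0.1, 0.9]
grip_width: 0.0002
grip_force: 0.0
```

>>> move_arm:
  series: "-15 37 0 0 0 0; -31 74 0 0 0 0; -46 111 0 0 0 0; -62 148 0 0 0 0; -77 185 0 0 0 0; -92 222 0 0 0 0; -108 259 0 0 0 0; -123 296 0 0 0 0"
  jaw: 0.55

```text
time: 46.5
position: [0.4679, -0.0347, 0.2313]
tool_rot: [1.0, 0.03, -0.001, 0.0]
ft_force: [0.5, 0.4, -0.2]
grip_width: 0.044
grip_force: 0.0
```

>>> move_arm:
  series: "-15 37 0 0 0 0; -31 74 0 0 0 0; -46 111 0 0 0 0; -62 148 0 0 0 0; -77 185 0 0 0 0; -94 226 0 0 0 0; -94 226 60 0 0 0; -94 226 60 0 0 0"

```text
time: 47.17
position: [0.3875, -0.2668, 0.1698]
tool_rot: [1.0, 0.027, -0.001, -0.0]
ft_force: [-0.5, 1.1, 0.3]
grip_width: 0.0478
grip_force: 0.0
```

```bash
python3 - <<'E'
from h import *
shot('wrist');shot('wrist');p=shot('wrist')
for q,K in ((p,['pin']),(shot('side'),['cradle_handle','cradle_eye','fork_hole','pin']),):
  for k in K:print(k,[(np.round(d['xyz'],4).tolist(),round(d['p'],2)) for d in robot.tip_of(q,k)])
g=go([.3915,-.2653,.085])
E
```

```text
pin [([0.396, -0.2627, 0.0557], 0.59)]
cradle_handle [([0.5753, 0.2388, 0.0888], 0.97), ([0.5965, -0.0578, 0.0636], 0.53)]
cradle_eye []
fork_hole [([0.5956, -0.059, 0.0628], 0.71)]
pin [([0.3942, -0.2695, 0.0559], 0.58)]
pos [ 0.39   -0.2645  0.1732] R [[0.998, 0.06, 0.002], [0.06, -0.998, -0.002], [0.002, 0.002, -1.0]]
shift [ 1.3  0.7 88.2]
```

>>> move_arm:
  series: "3 1 40 0 0 0; 3 1 70 0 0 0; 3 1 88 0 0 0; 3 1 88 0 0 0; 3 1 88 0 0 0"

```text
time: 48.03
position: [0.3924, -0.265, 0.0841]
tool_rot: [1.0, 0.03, -0.0, -0.0]
ft_force: [0.5, 0.5, 0.6]
grip_width: 0.0481
grip_force: 0.0
```

>>> move_arm:
  series: "0 0 0 0 0 0; 0 0 0 0 0 0; 0 0 0 0 0 0; 0 0 0 0 0 0; 0 0 0 0 0 0; 0 0 0 0 0 0; 0 0 0 0 0 0"
  jaw: 0.05
  newtons: 30

```text
time: 48.62
position: [0.3924, -0.2655, 0.0847]
tool_rot: [1.0, 0.03, 0.0, 0.0]
ft_force: [-0.2, 0.9, 6.5]
grip_width: 0.0193
grip_force: 30.0
```

>>> move_arm:
  series: "0 0 -30 0 0 0; 0 0 -60 0 0 0; 0 0 -90 0 0 0; 0 0 -90 0 0 0; 0 0 -90 0 0 0"

```text
time: 49.03
position: [0.3929, -0.266, 0.1754]
tool_rot: [1.0, 0.03, 0.001, 0.002]
ft_force: [-0.1, 0.2, -0.6]
grip_width: 0.0193
grip_force: 30.0
```

```bash
python3 - <<'E'
from h import *
shot('wrist');p=shot('wrist','w11.png')
c=cv2.resize(p['img'][150:310,200:400],None,fx=3,fy=3);cv2.imwrite('pics/w11c.png',cv2.cvtColor(c,cv2.COLOR_RGB2BGR))
o=robot.get_obs();W=o['position'];T=R.from_quat(o['tool_rot'])
print([(np.round(d['xyz'],4).tolist(),round(d['p'],2)) for d in robot.tip_of(p,'pin')],o['grip_width'])
for h in (.0,-.046): print(pix(p,[W+T.apply([dx,0,.029-h-.0]) for dx in (-.005,0,.005)]).round(1).tolist())
go([.5935,-.058,.20])
E
```

```text
[([0.3934, -0.267, 0.1453], 0.64)] 0.019125600526560555
[[275.5, 257.9], [275.5, 249.7], [275.5, 241.5]]
[[276.0, 233.0], [276.0, 226.3], [275.9, 219.5]]
pos [ 0.3914 -0.2645  0.1729] R [[0.998, 0.059, -0.002], [0.059, -0.998, 0.002], [-0.002, -0.002, -1.0]]
shift [ 213.9 -194.3  -27.1]
```

View pics/w11c.png

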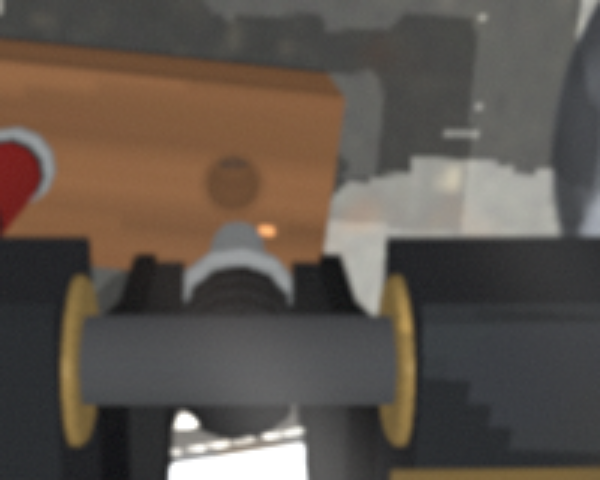

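>>> move_arm:
  series: "0 0 -35 0 0 0; 0 0 -60 0 0 0; 29 -28 -60 0 0 0; 58 -56 -60 0 0 0; 87 -84 -60 0 0 0; 116 -112 -60 0 0 0; 145 -140 -60 0 0 0; 174 -168 -60 0 0 0"

```text
time: 49.85
position: [0.5561, -0.0854, 0.2319]
tool_rot: [1.0, 0.029, -0.002, -0.001]
ft_force: [-0.3, -1.0, -1.4]
grip_width: 0.019
grip_force: 30.0
```

>>> move_arm:
  series: "28 -27 0 0 0 0; 28 -27 20 0 0 0; 28 -27 42 0 0 0; 28 -27 42 0 0 0; 28 -27 42 0 0 0; 28 -27 42 0 0 0; 28 -27 42 0 0 0"

```text
time: 50.43
position: [0.5828, -0.0594, 0.1927]
tool_rot: [1.0, 0.029, 0.001, 0.0]
ft_force: [0.1, 0.6, -1.3]
grip_width: 0.0188
grip_force: 30.0
```

```bash
python3 - <<'E'
from h import *
shot('wrist');shot('wrist');p=shot('wrist','w12.png')
print([(np.round(d['xyz'],4).tolist(),round(d['p'],2)) for d in robot.tip_of(p,'fork_hole')])
print([(np.round(d['xyz'],4).tolist(),round(d['p'],2)) for d in robot.tip_of(p,'cradle_eye')])
go([.5935,-.058,.14])
u=pix(p,[.5935,-.058,.067])[0].round().astype(int);print(u)
g=cv2.cvtColor(p['img'],cv2.COLOR_RGB2GRAY)
print(g[u[1]-30:u[1]+32:2,u[0]-30:u[0]+32:2])
E
```

```text
[]
[([0.5953, -0.0605, 0.0565], 0.82)]
pos [ 0.5826 -0.0591  0.1929] R [[0.998, 0.059, 0.002], [0.059, -0.998, -0.0], [0.001, 0.001, -1.0]]
shift [10.8 -0.5 52.9]
[276 197]
[[ 94  89  97 112 114 113 114 114 115 113 113 115 114 112 114 115 115 115
  113 115 115 114 116 114 114 114 116 116 114 112 114]
 [ 94  89  96 113 114 113 114 112 112 112 113 113 113 115 113 114 114 113
  113 115 113 113 112 113 112 113 113 114 115 116 115]
 [ 91  90  92 113 114 108  98  97  96  97  97  96  95  95  95  95  96  96
   96  95  97  96  95  96  96  97  96 107 102 100  99]
 [ 95  89  85  98  99  92  85  86  86  86  85  85  85  85  86  85  82  85
   84  85  83  86  85  83  85  85  85  85  75  73  73]
 [ 95  90  84  88  86  83  85  84  85  85  83  83  85  82  85  83  83  84
   83  83  85  82  84  82  82  83  82  80  71  75  77]
 [ 94  92  91  98  97  97  98  96  97  95  97  97  97  96  96  96  95  97
   95  97  96  96  95  95  97  95  95  94  82  87  89]
 [ 94  93  93  98  98  97  99  98  98  98  98  97  98  97  98  97  98  97
   97  97  97  98  98  96  98  97  97  94  85  89  93]
 [ 94  94  92  98  98  9
[... 2372 characters left out ...]
  107 107 107 109 108 107 107 109 114 154 198 231 244]
 [ 75  93  84 105 111 111 112 112 111 112 110 114 114 113 113 112 112 114
  112 113 112 111 113 114 114 113 111 112 113 176 207]
 [ 75  90  83 105 113 112 111 112 112 112 110 112 112 111 112 112 114 113
  114 114 113 112 111 114 113 113 113 113 111 112 112]
 [ 75  94  82 104 112 111 111 111 110 113 113 113 111 113 111 108 103 102
  109 112 115 113 113 112 113 112 113 113 112 114 113]
 [ 76  92  83 104 111 110 112 112 111 112 110 112 114 110  92  78  74  72
   80  98 112 113 113 113 113 112 113 114 114 111 113]
 [ 75  93  85 102 108 106 108 109 109 107 109 109 110  90  70  69  70  69
   69  72  95 109 111 110 111 111 111 111 109 110 110]]
```

>>> move_arm:
  series: "11 0 20 0 0 0; 11 0 40 0 0 0; 11 0 46 0 0 0; 11 0 52 0 0 0; 11 0 57 0 0 0; 11 0 57 0 0 0; 11 0 57 0 0 0"

```text
time: 51.27
position: [0.5935, -0.0582, 0.1355]
tool_rot: [1.0, 0.03, 0.0, 0.0]
ft_force: [1.1, 0.9, -0.3]
grip_width: 0.0189
grip_force: 30.0
```

>>> move_arm:
  series: "0 0 3 0 0 0; 0 0 6 0 0 0; 0 0 6 0 0 0"

```text
time: 51.52
position: [0.5932, -0.058, 0.1289]
tool_rot: [1.0, 0.03, -0.0, -0.0]
ft_force: [0.7, -0.5, -1.4]
grip_width: 0.0192
grip_force: 30.0
```

>>> move_arm:
  series: "0 0 3 0 0 0; 0 0 6 0 0 0; 0 0 9 0 0 0; 0 0 12 0 0 0; 0 0 12 0 0 0"

```text
time: 51.93
position: [0.5931, -0.058, 0.1163]
tool_rot: [1.0, 0.03, -0.0, -0.0]
ft_force: [0.6, -1.2, -1.5]
grip_width: 0.019
grip_force: 30.0
```

>>> move_arm:
  series: "0 0 4 0 0 0; 0 0 8 0 0 0; 0 0 12 0 0 0; 0 0 16 0 0 0; 0 0 18 0 0 0; 0 0 18 0 0 0"

```text
time: 52.43
position: [0.5932, -0.058, 0.0983]
tool_rot: [1.0, 0.03, -0.0, -0.0]
ft_force: [0.2, -0.8, -1.3]
grip_width: 0.0193
grip_force: 30.0
```

>>> move_arm:
  series: "0 0 1 0 0 0; 0 0 2 0 0 0; 0 0 3 0 0 0; 0 0 3 0 0 0; 0 0 3 0 0 0"

```text
time: 52.85
position: [0.5933, -0.0581, 0.0961]
tool_rot: [1.0, 0.03, -0.0, 0.0]
ft_force: [1.4, -0.4, -1.8]
grip_width: 0.0193
grip_force: 30.0
```

>>> move_arm:
  series: "0 0 0.5 0 0 0; 0 0 1 0 0 0; 0 0 1 0 0 0; 0 0 1 0 0 0"

```text
time: 53.18
position: [0.5935, -0.0581, 0.0957]
tool_rot: [1.0, 0.03, 0.0, 0.0]
ft_force: [-1.4, 0.4, 4.8]
grip_width: 0.019
grip_force: 30.0
```

>>> move_arm:
  series: "0 0 0 0 0 0; 0 0 0 0 0 0; 0 0 0 0 0 0; 0 0 0 0 0 0; 0 0 -30 0 0 0; 0 0 -60 0 0 0; 0 0 -100 0 0 0; 0 0 -130 0 0 0"
  jaw: 0.5

```text
time: 53.85
position: [0.5938, -0.0582, 0.227]
tool_rot: [1.0, 0.03, 0.001, 0.0]
ft_force: [0.2, -0.7, 0.7]
grip_width: 0.0433
grip_force: 0.0
```

>>> move_arm:
  series: "-35 0 0 0 0 0; -70 0 0 0 0 0; -105 0 0 0 0 0; -140 0 0 0 0 0; -140 0 0 0 0 0; -140 0 0 0 0 0; -140 0 0 0 0 0"

```text
time: 54.43
position: [0.4546, -0.0668, 0.2254]
tool_rot: [1.0, 0.029, 0.001, 0.0]
ft_force: [0.7, 0.4, 0.2]
grip_width: 0.0437
grip_force: 0.0
```

```bash
python3 - <<'E'
from h import *
W=shot('wrist');S=shot('side','s13.png');T=shot('top','t13.png')
for n,q in zip('wst',(W,S,T)):
  for k in ['pin','release_rod','cradle_handle','pot_white','pot_red','pot_gold','bow_egg']:print(n,k,[(np.round(d['xyz'],4).tolist(),round(d['p'],2)) for d in robot.tip_of(q,k)][:3])
E
```

```text
w pin [([0.591, -0.0572, 0.0643], 0.95)]
w release_rod []
w cradle_handle []
w pot_white [([0.5792, 0.1116, 0.0605], 0.76), ([0.5843, 0.1599, 0.059], 0.73)]
w pot_red [([0.5881, 0.0558, 0.0557], 0.64)]
w pot_gold [([0.5935, 0.0029, 0.0572], 0.79)]
w bow_egg []
s pin [([0.5978, -0.0652, 0.066], 0.48), ([0.3913, -0.2011, 0.0631], 0.3)]
s release_rod [([0.3925, -0.203, 0.0591], 0.53)]
s cradle_handle [([0.5747, 0.2402, 0.0891], 0.94)]
s pot_white [([0.3003, 0.2496, -0.0007], 0.85), ([0.5806, 0.1067, 0.0589], 0.71), ([0.5788, 0.168, 0.061], 0.47)]
s pot_red [([0.5848, 0.0546, 0.0573], 0.46)]
s pot_gold [([0.5887, 0.0029, 0.0623], 0.51)]
s bow_egg [([0.3998, -0.4398, 0.0001], 0.93)]
t pin [([0.5686, 0.3439, 0.0666], 0.19)]
t release_rod [([0.3929, -0.2041, 0.0577], 0.53)]
t cradle_handle [([0.574, 0.2449, 0.0851], 0.9)]
t pot_white [([0.5805, 0.1622, 0.06], 0.82), ([0.5821, 0.1121, 0.0577], 0.5)]
t pot_red [([0.588, 0.0588, 0.0572], 0.63)]
t pot_gold []
t bow_egg [([0.3991, -0.4369, -0.001], 0.78)]
```

```bash
python3 -c "
from rig import robot
print(robot.hand_in())"
```

```text
the job is handed in; nothing more can be done
None
```

I handed the job in at about 54 s of the 192 s allowed: all four pots stand in the rack, the cradle was pushed against its stop, the coupling pin is down with its flange on the upper ear, the release rod is back in its block, and the egg was not disturbed; the hand-in call gave no verdict.

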